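# Put the adaptor flange away on the turning tree

## Task

First turn the adaptor tree until its free branch stands over the yellow arrow; then swing the orange keeper on the tilted stand aside, well clear of the red flange. Lift the flange off its spigot and slide it, disc side first, onto the free branch right down against the collar, leaving that branch over the arrow, then swing the keeper back closed against its stop. Leave the other things on the bench where they are.

Things in the scene. Friction and masses are not known exactly. Their poses are not given: they have to be found in the camera images.
- tree: Fixed foot of the adaptor tree: dark disc 170 mm across, 24 mm high; a yellow arrow 10 mm thick on the table in front of it runs along its -x, roughly towards the robot, tip 137 mm from the centre. Origin: centre of the underside, on the vertical turning axis; z up. Four branches at 90 degrees, their collars 95 mm from the axis. May stand left or right of the stand; yaw varies.
- knob (a point): Middle of the black turning knob on top of the tree's head, on the turning axis, 308 mm above the table; 40 mm across, from 295 to 321 mm above the table. Three branches hold stored flanges, up to 90 mm across, locked on for good; apart from post and knob nothing on the head is higher than 292 mm.
- rotor (a joint): Turn of the tree's head about the vertical axis, rad, positive counter-clockwise from above; 0: free branch over the arrow. At q it points along the foot's -x turned by +q. Starts at 0.9 to 1.8, can go from -2.6 to 2.6. Stiff: needs 0.16 N m (1.4 N at a branch) and stays where left. Push a branch sideways or twist the knob.
- branch (a point): The free branch, the only one without a flange: steel prong 26 mm across, leaning 22 degrees outwards from vertical. Origin: on its axis on the upper face of the collar (52 mm across, 215 mm above the table, 95 mm from the turning axis) where a flange comes to rest; z out along the prong, tip at z = 75 mm, tapered from 60 mm to 12 mm across.
- flange: The loose part: adaptor flange, about 0.4 kg. Red disc 100 mm across, 14 mm thick, with a bare aluminium hub 50 mm across standing on it, 58 mm high over all, and a 36 mm bore right through. Origin: centre of the disc's flat face (away from the hub); z along its axis towards the hub's end. Take it by the hub. It starts seated on the spigot.
- stand: Fixed stand (grey foot 160 x 170 mm) with a blue plate tilted 22 degrees, facing the robot and up. Origin: table level, under the middle of the plate; z up, the plate slopes down along -x. Position and yaw vary.
- spigot: The stand's blue plate, 130 x 150 mm, with a steel spigot 33 mm across and 42 mm long. Origin: middle of the plate's surface at the spigot's foot, 205 mm above the table; z out along the spigot (22 degrees from vertical, leaning to the stand's front), x up the slope, y across it to the left seen from the robot. The flange slides off along z.
- keeper (a joint): Turn of the orange keeper about its pivot (axis along the spigot's z), rad: 0 closed at its stop, nose over the flange's rim; 1.7 fully open. Starts at 0 to 0.08. Counts as clear above 0.9. Stays where left (0.06 N m, 1 N at the pin). Opening: the black pin moves from the plate's upper left corner down along its left side, towards the robot.
- keeper_pin (a point): Grip point on the black round pin at the keeper's outer end: pin 16 mm across, parallel to the spigot; the point is on its axis, 17 mm below its top and 34 mm above the keeper arm's upper face. It moves on a circle of 60 mm radius about the pivot.
- keeper_pivot (a point): Point on the keeper's pivot axis, level with the pin's grip point: in the spigot's frame x = 50, y = 58, z = 61 mm.
- jar: Bystander, loose: screw-top jar, 72 mm across, 85 mm tall, standing behind the gap between tree and stand. Origin: centre of the underside. Leave it alone.
- cone: Bystander, loose: steel centring cone, 72 mm across, 48 mm tall, standing in front of the gap between tree and stand. Origin: centre of the underside. Leave it alone.
- mallet: Bystander, loose: hammer, 260 mm long, lying behind. Origin: about the middle of its underside. Leave it alone.
- wrench: Bystander, loose: wrench, 200 mm long, lying at the right. Origin: about the middle of its underside. Leave it alone.
- weights: Bystander, loose: grey divided open box, 160 x 120 x 50 mm, at the left. Origin: centre of the underside. Leave it alone.
- tin: Bystander, loose: green open tin, 80 mm across, 100 mm tall, at the right. Origin: centre of the underside. Leave it alone.
- brush: Bystander, loose: brush, 200 mm long, lying at the left. Origin: about the middle of its underside. Leave it alone.
Not all that is in view belongs to the job. Of the things like the flange, leave any that is purple or turquoise; of the rest the smaller one is meant.

How it is judged:
By the outcome, as a careful person would: the job done as asked, in the order asked, and still so for the second after the job is handed in, with the robot touching nothing.
It also fails if it takes over 72 s, if anything falls off the work surface, if the arm or the gripper's body presses on something with over 40 N, if the wrist force passes 120 N, or if a joint passes its speed limit or range.

## Robot

A 6-joint arm with a two-finger parallel gripper is mounted at the origin on the work surface. World frame = base frame: x ahead of the robot, y to its left, z up, the work surface at z = 0. Lengths are in mm, angles in rad, forces in N, time in s.
With the tool pointing down it reaches from about 400 to 925 mm from the base axis. Payload 3.4 kg.
Tool frame: the origin (TCP) lies where the fingers leave the gripper's body, on its centre line; the fingertips stand 73 mm ahead of it and the grasp point (between the pads) lies 54 mm ahead of it; z points along the fingers, x is the direction in which the jaws open and shut, and the axes are right-handed (so a half turn about z gives the same grasp; the last joint's range is limited). The gripper opens to 85 mm and grips with 20 to 120 N. Pads are 22 mm wide; open, the fingers measure 114 mm over their backs; the gripper's body (76 mm by 85 mm) begins 54 mm behind the grasp point. The pads swing forward as they close: fully open they stand 13 mm farther back than shut.
Start: joints at [-1.327, 0.307, 1.506, -0, 1.328, -0.073], TCP at [179.104, -546.4, 303.905] pointing down, gripper open.
Joint ranges: [-3.12, 3.12], [-1.05, 2.28], [0.14, 2.33], [-1.42, 4.57], [0.1, 2.73], [-2.68, 2.68]. Speed limits (rad/s): [2.57, 2.57, 3.14, 3.14, 3.14, 3.14].

## Interface

Orientations are given as a rotation vector (axis times angle).
In Python, from workcell import sensors, imaging, workorder gives the robot as it stands. The module is installed in compiled form; this text tells all that it offers.
- The arm moves only by the shell command python3 -m jog 'ROWS' [FORCE]. ROWS is JSON, a list of rows, each a list of 7 numbers: the turn, a rotation vector about the tool's x, y, z in degrees, then the shift along the tool's x, y, z in cm, then the opening, from 0 (shut) to 1 (fully open). In form: [[rx, ry, rz, dx, dy, dz, jaw], ...]. A call has 1 to 5 rows; each row shifts and turns the commanded pose from where the row before left it, along the tool's axes as they then stand; what a row does not reach is not made up. A row lasts 1/10 s, in which the tool goes at most 50 mm and 8.59 degrees, less where a joint would pass 70% of its speed; a pose out of reach is approached as far as the arm can. A call is refused whole if a number of a shift passes 5 or a number of a turn 8.59, either way. A call with a gripper value outside its range is refused whole. The fingers move at their own pace and stop on an object; FORCE is the grip in N (left out, the last holds). Time passes only in rows, so rows that do not move let the fingers close. It gives the time, the measured TCP pose, the force and the opening at its end, in the units of the state.
- sensors.state(): the state, without advancing time (a new reading comes with each control period).
- imaging.grab_frame(name): name is "side" or "top" or "wrist"; returns a dict with "image" (420x560x3 uint8, red, green, blue), "mtx" (3x3 intrinsics, pixels), "k1" (the pictures are not rectified: a ray, as slopes to the right and down, at radius r is drawn at 1 + k1 r^2 times it, then the intrinsics apply), "camera_from_world" (4x4, takes a point from world to camera coordinates). Camera axes: x right, y down, z forward; pixel columns grow to the right and rows downward; lengths in mm; the calibration is good to about 2 mm. A picture is of the moment at which its call begins. There is no depth.
- workorder.finish_job(): hands the job in, once; it reports no verdict.
The state is a dict: "clock": time; "q": joint angles; "joint_velocities": joint speeds; "joint_torque": joint torques, N m; "eef_pos": TCP position; "ee_rot": TCP orientation; "force": force on the tool from outside, world axes, zero at the start; "wrist_torque": the same for the moment, N m; "finger_gap": opening from 0.0 (shut) to 1.0 (fully open).
Only numpy, scipy, OpenCV 4.12 (cv2) and the standard library are available. Lean on these libraries where they do the work, as an engineer would, in place of code of your own. Each camera call takes 0.05 s, during which the arm holds its last target.

## Working session

There is one attempt and no reset: what is moved stays moved. The work goes in short steps, Python scripts to look and compute and a shell command to move; the robot and the scene stay as the last step left them, time stands still between calls to the robot, and variables do not carry over. Pictures are saved under pics/ and viewed, and the job is handed in when it is done.

```bash
ls; mkdir -p pics; cat > h.py <<'E'
import numpy as np,cv2
from workcell import sensors,imaging,workorder
def grab(n,f):
    d=imaging.grab_frame(n); cv2.imwrite('pics/'+f+'.png',d['image'][:,:,::-1]); np.savez('pics/'+f+'.npz',**{k:np.array(v) for k,v in d.items()}); return d
E
python3 - <<'E'
from h import *
for n in ['side','top','wrist']:
    d=grab(n,n+'0'); print(n,d['mtx'],d['k1'],np.round(d['camera_from_world'],3))
print(sensors.state())
E
```

```text
pics
side [[456.82533284   0.         284.34075978]
 [  0.         456.82533284 213.89782274]
 [  0.           0.           1.        ]] -0.08946929598453418 [[-7.820000e-01 -6.230000e-01  1.600000e-02  4.269290e+02]
 [-3.200000e-01  3.800000e-01 -8.680000e-01  3.187890e+02]
 [ 5.350000e-01 -6.840000e-01 -4.960000e-01  1.029676e+03]
 [ 0.000000e+00  0.000000e+00  0.000000e+00  1.000000e+00]]
top [[503.7649616    0.         277.17629322]
 [  0.         503.7649616  206.48295162]
 [  0.           0.           1.        ]] -0.10308504767864436 [[ 1.20000e-02 -1.00000e+00 -1.60000e-02  2.26000e+01]
 [-9.98000e-01 -1.10000e-02 -6.20000e-02  5.53280e+02]
 [ 6.20000e-02  1.60000e-02 -9.98000e-01  1.68031e+03]
 [ 0.00000e+00  0.00000e+00  0.00000e+00  1.00000e+00]]
wrist [[296.14900571   0.         280.12940844]
 [  0.         296.14900571 207.56443479]
 [  0.           0.           1.        ]] -0.03697058699145173 [[ 3.11000e-01 -9.50000e-01 -2.00000e-03 -5.74939e+02]
 [-9.03000e-01 -2.96000e-01  3.12000e-01 -3.92850e+01]
 [-2.97000e-01 -9.60000e-02 -9.50000e-01  3.79793e+02]
 [ 0.00000e+00  0.00000e+00  0.00000e+00  1.00000e+00]]
{'clock': 0.15, 'q': array([-1.32748900e+00,  3.07413268e-01,  1.50736202e+00, -1.65141104e-05,
        1.32837575e+00, -7.35189399e-02]), 'joint_velocities': array([ 0.00169876, -0.00118497, -0.00216713,  0.00049185, -0.00038237,
        0.00156256]), 'joint_torque': array([ 5.91550197e-04, -4.57979679e+01, -2.52221256e+01, -9.11374332e-05,
        8.57704086e-03, -1.08154842e-05]), 'eef_pos': array([ 179.00689712, -546.00142417,  303.18987599]), 'ee_rot': array([-2.54326165e+00,  1.84260340e+00,  1.88709452e-03]), 'force': array([ 0.29433954,  0.01302582, -0.49797575]), 'wrist_torque': array([0.00236755, 0.01838802, 0.00837457]), 'finger_gap': 1.0035846516115459}
```

View pics/side0.png

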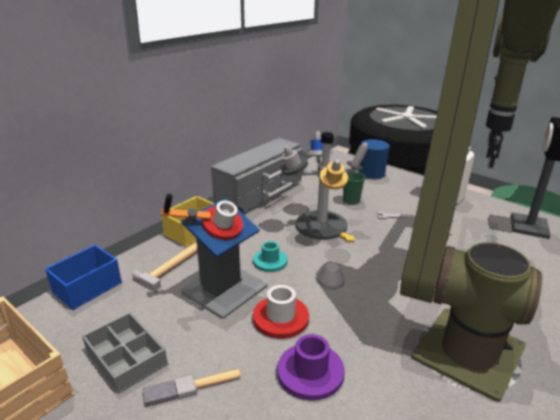

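View pics/top0.png

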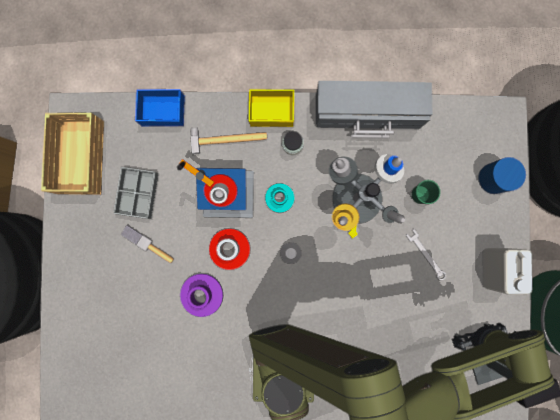

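View pics/wrist0.png

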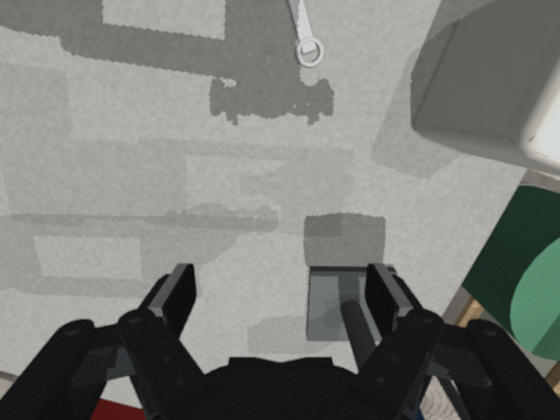

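```bash
python3 - <<'E'
import cv2
t=cv2.imread('pics/top0.png')
cv2.imwrite('pics/t_tree.png',cv2.resize(t[130:250,310:460],None,fx=5,fy=5,interpolation=cv2.INTER_CUBIC))
cv2.imwrite('pics/t_stand.png',cv2.resize(t[140:260,160:310],None,fx=5,fy=5,interpolation=cv2.INTER_CUBIC))
s=cv2.imread('pics/side0.png')
cv2.imwrite('pics/s_tree.png',cv2.resize(s[120:260,260:390],None,fx=4,fy=4,interpolation=cv2.INTER_CUBIC))
cv2.imwrite('pics/s_stand.png',cv2.resize(s[180:320,140:290],None,fx=4,fy=4,interpolation=cv2.INTER_CUBIC))
E
```

```text
(no output)
```

View pics/t_tree.png

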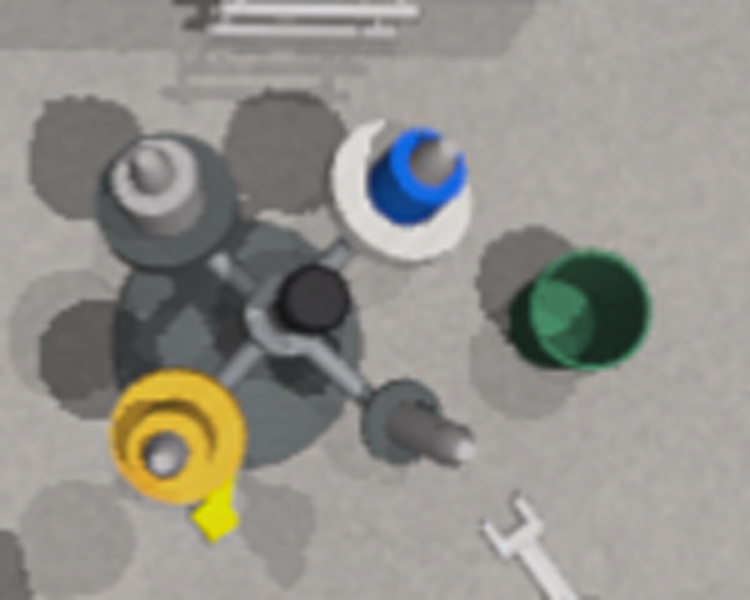

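View pics/t_stand.png

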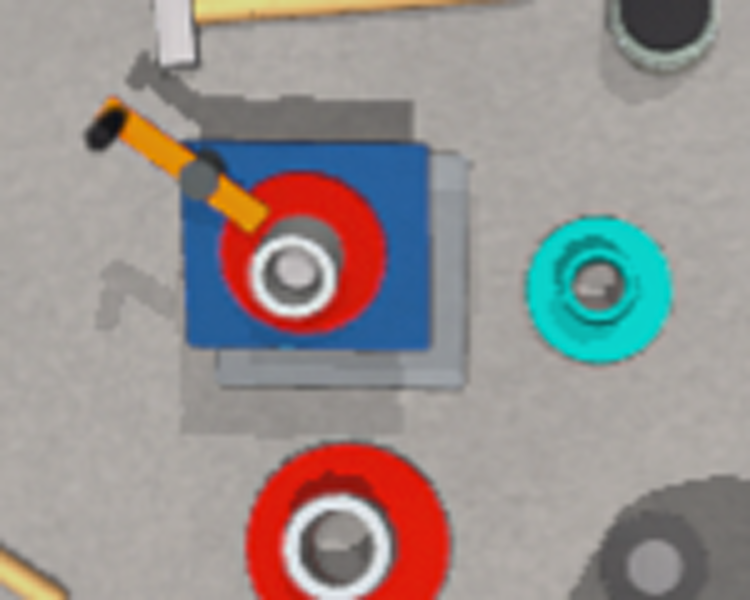

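View pics/s_tree.png

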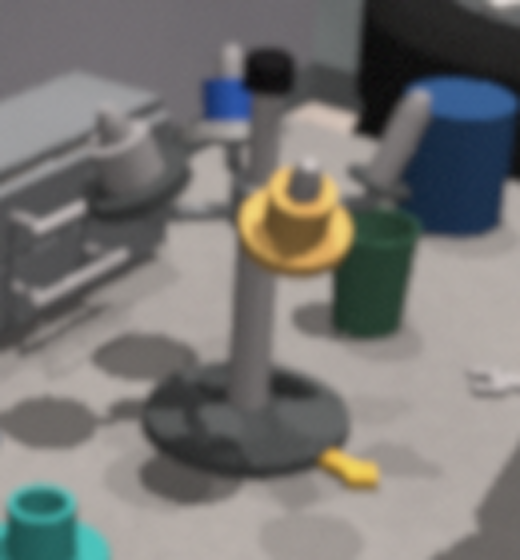

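View pics/s_stand.png

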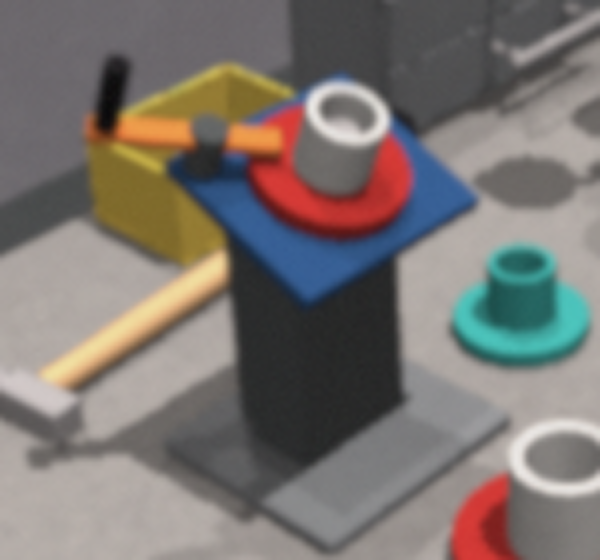

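```bash
cat >> h.py <<'E'
from scipy.optimize import least_squares
from scipy.spatial.transform import Rotation as R
def proj(d,P):
    P=np.atleast_2d(P); T=np.array(d['camera_from_world']); c=P@T[:3,:3].T+T[:3,3]
    s=c[:,:2]/c[:,2:]; s=s*(1+float(d['k1'])*(s**2).sum(1,keepdims=True)); K=np.array(d['mtx'])
    return s@K[:2,:2].T+K[:2,2]
def load(f): return dict(np.load('pics/'+f+'.npz'))
def spigT(x,y,yaw):
    # spigot frame: z leaning to stand -x by 22deg, x up slope
    a=np.deg2rad(22); Rz=R.from_euler('z',yaw).as_matrix()
    X=np.array([np.cos(a),0,np.sin(a)]);Z=np.array([-np.sin(a),0,np.cos(a)])
    return Rz@np.c_[X,np.cross(Z,X),Z], np.array([x,y,205.])
def branchT(x,y,yaw,q):
    a=np.deg2rad(22); u=yaw+q; o=-np.array([np.cos(u),np.sin(u),0])
    Z=o*np.sin(a)+np.array([0,0,np.cos(a)]); 
    return np.array([x,y,0])+95*o+[0,0,215], Z
E
python3 - <<'E'
from h import *
t=load('top0');s=load('side0')
ct=lambda u,v:(u/5+160-0.4,v/5+140-0.4)
ctt=lambda u,v:(u/5+310-0.4,v/5+130-0.4)
cs=lambda u,v:(u/4+140-.375,v/4+180-.375)
cst=lambda u,v:(u/4+260-.375,v/4+120-.375)
L=np.array([[65,75,0],[65,-75,0],[-65,-75,0],[-65,75,0]])
pt=[ct(182,142),ct(428,145),ct(430,349),ct(188,348)]
ps=[cs(172,170),cs(338,78),cs(478,200),cs(308,303)]
def f(p):
    M,o=spigT(*p); W=L@M.T+o
    return np.r_[(proj(t,W)-pt).ravel(),(proj(s,W)-ps).ravel()]
r=least_squares(f,[580,120,0]);print(r.x,np.round(r.fun.reshape(-1,2),1))
def g(p):
    x,y,yaw,q=p; c=np.array([x,y,0]); tip=c-137*np.array([np.cos(yaw),np.sin(yaw),0]);tip[2]=5
    b,Z=branchT(*p)
    res=[proj(t,c+[0,0,321])[0]-ctt(315,297),proj(s,c+[0,0,308])[0]-cst(270,70),
     proj(t,tip)[0]-ctt(212,542),proj(s,tip)[0]-cst(378,478),
     proj(t,b+73*Z)[0]-ctt(460,447),proj(s,b+73*Z)[0]-cst(420,97),
     proj(t,b)[0]-ctt(398,422)]
    return np.ravel(res)
r=least_squares(g,[580,-230,0,1]);print(r.x,np.round(r.fun.reshape(-1,2),1)); print(branchT(*r.x))
E
```

```text
[5.90551083e+02 1.96415505e+02 6.32627139e-03] [[-1.1  0.6]
 [-0.1  0.1]
 [ 0.4  0.7]
 [-0.1  0.7]
 [-2.6 -2.1]
 [ 0.5 -1.7]
 [ 1.  -0.6]
 [ 0.4  0.3]]
[ 5.85897896e+02 -2.40561898e+02 -9.19292176e-02  9.18299804e-01] [[ 0.  -0.1]
 [-1.2  0.3]
 [ 0.8  0.1]
 [-0.1  1.6]
 [ 0.2  0.6]
 [-0.1  0. ]
 [ 0.6  0.1]]
(array([ 521.53068711, -310.43222385,  215.        ]), array([-0.25381454, -0.27551458,  0.92718385]))
```

```bash
cat >> h.py <<'E'
TREE=[585.9,-240.56,-0.092,0.918]; STAND=[590.55,196.4,0.0063]
def pose():
    s=sensors.state(); return np.array(s['eef_pos']),R.from_rotvec(s['ee_rot']).as_matrix(),s
def Rtool(z,xhint):
    z=z/np.linalg.norm(z); x=xhint-z*(z@xhint); x/=np.linalg.norm(x); return np.c_[x,np.cross(z,x),z]
def rows(wps,jaw,p=None,M=None,ds=40,da=7):
    """wps: list of (pos,Rot) TCP; prints rows"""
    if p is None: p,M,_=pose()
    out=[]
    for (P,Q,*o) in wps:
        d=o[0] if o else ds
        P=np.array(P,float); ang=np.rad2deg(np.linalg.norm(R.from_matrix(M.T@Q).as_rotvec()))
        n=max(1,int(np.ceil(np.linalg.norm(P-p)/d-1e-3)),int(np.ceil(ang/da-1e-2)))
        for k in range(n,0,-1):
            t=np.round(M.T@(P-p)/k/10,2); r=np.round(np.rad2deg(R.from_matrix(M.T@Q).as_rotvec())/k,1)
            out.append([*r,*t,jaw]); p=p+M@t*10; M=M@R.from_rotvec(np.deg2rad(r)).as_matrix()
    out=[[float(v)+0. for v in r] for r in out]
    for i in range(0,len(out),5): print(str([[('%g'%v) for v in r] for r in out[i:i+5]]).replace("'",'').replace(' ',''))
    print(len(out),'end',np.round(p,1)); return p,M
def seepose():
    p,M,s=pose(); print(round(s['clock'],2),'p',p.round(1),'x',M[:,0].round(3),'z',M[:,2].round(3),'q',np.round(s['q'],2),'F',np.round(s['force'],1),'gap',round(s['finger_gap'],3))
E
python3 - <<'E'
from h import *
seepose()
x,y,yaw,q=TREE;u=yaw+q
o=-np.array([np.cos(u),np.sin(u),0]); tan=np.array([-o[1],o[0],0]) 
print(o,tan)
xt=np.array([np.cos(np.deg2rad(-42.7)),np.sin(np.deg2rad(-42.7)),0])
Q=Rtool(np.array([0,0,-1.]),xt)
g=np.array([x,y,0])+109*o
p,M,_=pose()
rows([(p+[0,0,75],M),(g+[0,0,378],Q),(g+[0,0,308],Q)],1)
E
```

```text
0.15 p [ 179.  -546.   303.2] x [ 0.312 -0.95  -0.002] z [-0.     0.002 -1.   ] q [-1.33  0.31  1.51 -0.    1.33 -0.07] F [ 0.3  0.  -0.5] gap 1.004
[-0.67782208 -0.73522597 -0.        ] [ 0.73522597 -0.67782208  0.        ]
[[0,0,0,-0.01,0,-3.75,1],[0,0,0,0,0,-3.75,1],[0,0,-2.6,-1,-3.51,0,1],[0,0,-2.7,-0.84,-3.56,0,1],[0,0,-2.6,-0.67,-3.59,0,1]]
[[0,0,-2.7,-0.51,-3.62,0,1],[0,0,-2.6,-0.34,-3.64,0.01,1],[0,0,-2.7,-0.18,-3.65,0,1],[0,0,-2.6,0,-3.66,0.01,1],[0,0,-2.7,0.16,-3.65,0,1]]
[[0,0,-2.6,0.34,-3.64,0.01,1],[0,0,-2.7,0.5,-3.62,0,1],[0,0.1,-2.6,0.67,-3.6,0.01,1],[0,0,0,0,0,3.5,1],[0,0,0,-0.01,0.01,3.5,1]]
15 end [ 512.  -320.7  308. ]
```

```bash
python3 -m jog '[[0,0,0,0,0,-3.75,1],[0,0,0,0,0,-3.75,1],[0,0,-2.6,-1,-3.51,0,1],[0,0,-2.7,-0.84,-3.56,0,1],[0,0,-2.6,-0.67,-3.59,0,1]]' 40
python3 -m jog '[[0,0,-2.7,-0.51,-3.62,0,1],[0,0,-2.6,-0.34,-3.64,0,1],[0,0,-2.7,-0.18,-3.65,0,1],[0,0,-2.6,0,-3.66,0,1],[0,0,-2.7,0.16,-3.65,0,1]]'
python3 -m jog '[[0,0,-2.6,0.34,-3.64,0,1],[0,0,-2.7,0.5,-3.62,0,1],[0,0,-2.6,0.67,-3.6,0,1],[0,0,0,0,0,0,1]]'
python3 - <<'E'
from h import *
seepose(); grab('wrist','w1'); grab('top','t1')
E
```

```text
clock: 0.65
eef_pos: [270.5, -484.4, 379.0]
ee_rot: [2.665, -1.663, 0.0]
force: [0.2, -0.8, -0.0]
finger_gap: 1.001
clock: 1.15
eef_pos: [422.3, -381.4, 378.6]
ee_rot: [-2.841, 1.341, 0.001]
force: [-0.6, -0.8, -0.3]
finger_gap: 0.999
clock: 1.55
eef_pos: [515.4, -318.3, 378.2]
ee_rot: [-2.926, 1.136, -0.001]
force: [-0.6, -0.4, 0.5]
finger_gap: 0.998
1.55 p [ 515.4 -318.3  378.2] x [ 0.738 -0.675 -0.   ] z [ 0.001  0.002 -1.   ] q [-0.62  0.31  1.32  0.    1.52  0.12] F [-0.6 -0.4  0.5] gap 0.998
```

View pics/w1.png

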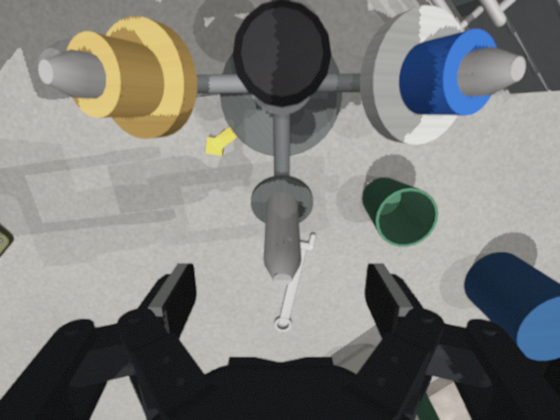

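View pics/t1.png

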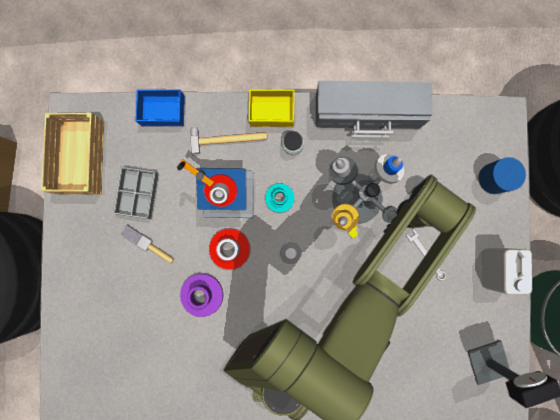

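```bash
python3 - <<'E'
import cv2
t=cv2.imread('pics/w1.png')
cv2.imwrite('pics/w1c.png',cv2.resize(t[110:170,180:270],None,fx=8,fy=8,interpolation=cv2.INTER_CUBIC))
E
```

```text
(no output)
```

View pics/w1c.png

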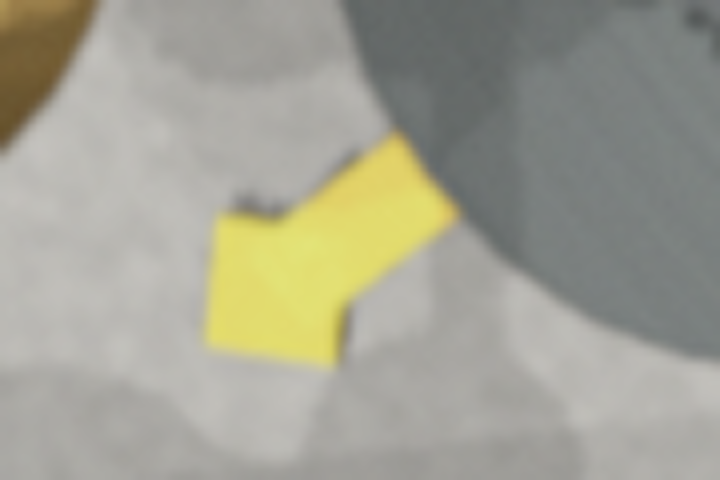

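```bash
python3 - <<'E'
from h import *
t=load('top0');s=load('side0');w=load('w1')
ctt=lambda u,v:(u/5+310-0.4,v/5+130-0.4)
cst=lambda u,v:(u/4+260-.375,v/4+120-.375)
def g(p):
    x,y,yaw,q=p; c=np.array([x,y,0]); d=-np.array([np.cos(yaw),np.sin(yaw),0]);tip=c+137*d+[0,0,10]
    b,Z=branchT(*p)
    res=[proj(t,c+[0,0,321])[0]-ctt(315,297),proj(s,c+[0,0,308])[0]-cst(270,70),
     proj(t,tip)[0]-ctt(212,542),proj(s,tip)[0]-cst(378,478),
     proj(t,b+75*Z)[0]-ctt(460,447),proj(s,b+75*Z)[0]-cst(420,97),
     proj(t,b)[0]-ctt(398,422),
     proj(w,c+[0,0,321])[0]-(282,49),proj(w,tip)[0]-(205.9,153.4),proj(w,c+85*d+[0,0,10])[0]-(233.7,131.5),proj(w,b+75*Z)[0]-(283,278),proj(w,b)[0]-(282,202)]
    return np.ravel(res)
r=least_squares(g,TREE,loss='soft_l1');print(r.x,np.round(r.fun.reshape(-1,2),1)); print(branchT(*r.x))
E
```

```text
[ 5.86723239e+02 -2.43255586e+02 -1.01138679e-01  9.38755858e-01] [[ 1.  -0.4]
 [-0.9 -0. ]
 [ 1.4 -0.2]
 [ 0.  -0. ]
 [ 1.8  0.1]
 [ 0.3 -1. ]
 [ 1.8 -0.4]
 [-0.1 -0.5]
 [ 0.  -0.2]
 [-0.4 -0.1]
 [-0.2  0.2]
 [-0.1  0.8]]
(array([ 523.14588769, -313.84538949,  215.        ]), array([-0.25069995, -0.27835164,  0.92718385]))
```

```bash
sed -i 's/^TREE=.*/TREE=[586.7,-243.,-0.10,0.938]; STAND=[590.55,196.4,0.0063]/' h.py
cat >> h.py <<'E'
def arcpose(q,h,r):
    x,y,yaw,_=TREE;u=yaw+q; o=-np.array([np.cos(u),np.sin(u),0]); xt=np.array([-o[1],o[0],0])
    return np.array([x,y,0])+r*o+[0,0,h],Rtool(np.array([0,0,-1.]),xt)
E
python3 - <<'E'
from h import *
rows([arcpose(.938,378,109),arcpose(.938,308,109)],1,ds=35)
E
```

```text
[[0,0.1,-0.7,0.34,0.17,0.02,1],[0,0,0,0,0,2.33,1],[0,0,0,0,0,2.34,1],[0,0,0,0,0,2.33,1]]
4 end [ 513.8 -324.1  308. ]
```

```bash
python3 -m jog '[[0,0.1,-0.7,0.34,0.17,0.02,1],[0,0,0,0,0,2.33,1],[0,0,0,0,0,2.34,1],[0,0,0,0,0,2.33,1],[0,0,0,0,0,0,0.4]]' 20
python3 -m jog '[[0,0,0,0,0,0,0.3],[0,0,0,0,0,0,0.2],[0,0,0,0,0,0,0.1],[0,0,0,0,0,0,0.1]]' 20
python3 - <<'E'
from h import *
seepose()
rows([arcpose(.938-.0938*k,308,109) for k in range(1,11)],0.1)
E
```

```text
clock: 2.15
eef_pos: [510.8, -324.8, 305.3]
ee_rot: [-2.931, 1.13, 0.009]
force: [0.6, 1.0, -0.1]
finger_gap: 0.858
clock: 2.55
eef_pos: [513.7, -325.2, 310.4]
ee_rot: [2.931, -1.126, 0.006]
force: [-0.7, -1.0, 5.4]
finger_gap: 0.3
2.55 p [ 513.7 -325.2  310.4] x [ 0.743 -0.67   0.004] z [ 0.003 -0.003 -1.   ] q [-0.63  0.35  1.43 -0.    1.36  0.1 ] F [-0.7 -1.   5.4] gap 0.3
[[0,-0.2,5.3,-1.1,-0.14,0.24,0.1],[0,0,5.4,-1.02,-0.05,0,0.1],[0,0,5.4,-1.02,-0.05,0,0.1],[0,0,5.3,-1.02,-0.04,0,0.1],[0,0,5.4,-1.02,-0.05,0,0.1]]
[[0,0,5.4,-1.03,-0.05,0,0.1],[0,0,5.4,-1.02,-0.05,0,0.1],[0,0,5.3,-1.02,-0.05,-0.01,0.1],[0,0,5.4,-1.02,-0.05,0,0.1],[0,0,5.4,-1.02,-0.04,0,0.1]]
10 end [ 478.2 -232.1  308. ]
```

```bash
python3 -m jog '[[0,0,5.3,-1.02,-0.05,0,0.1],[0,0,5.4,-1.02,-0.05,0,0.1],[0,0,5.4,-1.02,-0.05,0,0.1],[0,0,5.3,-1.02,-0.04,0,0.1],[0,0,5.4,-1.02,-0.05,0,0.1]]' 
python3 -m jog '[[0,0,5.4,-1.02,-0.05,0,0.1],[0,0,5.4,-1.02,-0.05,0,0.1],[0,0,5.3,-1.02,-0.05,0,0.1],[0,0,5.4,-1.02,-0.05,0,0.1],[0,0,0,0,0,0,0.1]]' 
python3 - <<'E'
from h import *
seepose()
rows([arcpose(0,308,109)],0.1)
E
```

```text
clock: 3.05
eef_pos: [484.2, -283.8, 310.4]
ee_rot: [2.586, -1.779, 0.006]
force: [-3.6, -2.5, 6.7]
finger_gap: 0.297
clock: 3.55
eef_pos: [476.4, -242.4, 310.4]
ee_rot: [2.212, -2.229, 0.003]
force: [-6.2, -0.6, 7.3]
finger_gap: 0.301
3.55 p [ 476.4 -242.4  310.4] x [-0.008 -1.     0.002] z [ 0.    -0.002 -1.   ] q [-0.55  0.24  1.58 -0.    1.31  1.03] F [-6.2 -0.6  7.3] gap 0.301
[[0,-0.1,5.3,-1.03,-0.17,0.24,0.1]]
1 end [ 478.2 -232.1  308. ]
```

```bash
python3 -m jog '[[0,0,5.3,-1.03,-0.07,0,0.1],[0,0,0,0,0,0,0.1],[0,0,0,0,0,0,0.1]]' 
python3 - <<'E'
from h import *
seepose()
grab('top','t2');grab('wrist','w2');grab('side','s2')
import cv2
t=cv2.imread('pics/t2.png')
cv2.imwrite('pics/t2c.png',cv2.resize(t[130:270,290:460],None,fx=4,fy=4,interpolation=cv2.INTER_CUBIC))
E
```

```text
clock: 3.85
eef_pos: [477.0, -232.5, 310.4]
ee_rot: [2.108, -2.327, 0.003]
force: [-7.2, -0.1, 9.6]
finger_gap: 0.3
3.85 p [ 477.  -232.5  310.4] x [-0.098 -0.995  0.002] z [-0.    -0.002 -1.   ] q [-0.53  0.24  1.59 -0.    1.31  1.14] F [-7.2 -0.1  9.6] gap 0.3
```

View pics/w2.png

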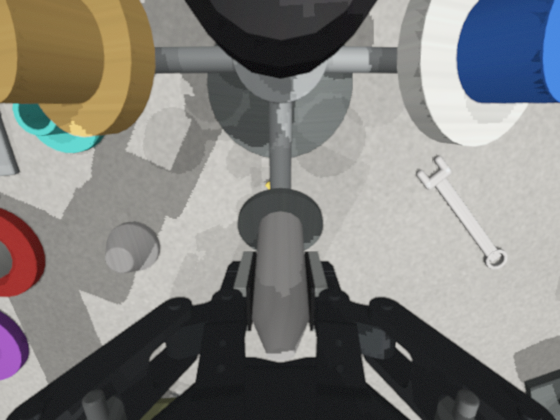

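View pics/t2c.png

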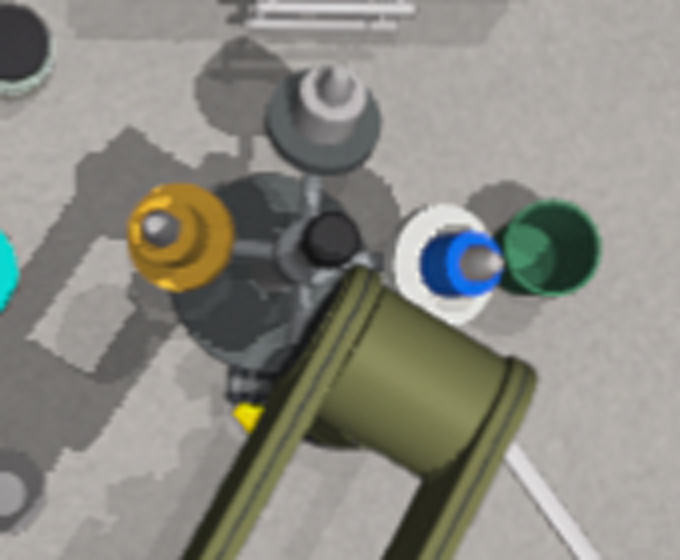

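```bash
python3 -m jog '[[0,0,0,0,0,0,0.5],[0,0,0,0,0,0,1],[0,0,0,0,0,0,1],[0,0,0,0,0,-4,1],[0,0,0,0,0,-4,1]]' 
python3 -m jog '[[0,0,0,0,-4,-1.5,1],[0,0,0,0,-4,-1.5,1],[0,0,0,0,0,0,1]]' 
python3 - <<'E'
from h import *
seepose()
grab('wrist','w3')
E
```

```text
clock: 4.5
eef_pos: [477.8, -232.3, 387.8]
ee_rot: [2.109, -2.327, -0.004]
force: [0.8, 0.8, -0.0]
finger_gap: 1.001
clock: 4.8
eef_pos: [563.0, -241.5, 420.2]
ee_rot: [-2.109, 2.324, -0.013]
force: [-0.9, 1.1, 0.1]
finger_gap: 1.003
4.8 p [ 563.  -241.5  420.2] x [-0.097 -0.995  0.003] z [ 0.008 -0.004 -1.   ] q [-0.47  0.29  1.24  0.    1.6   1.19] F [-0.9  1.1  0.1] gap 1.003
```

View pics/w3.png

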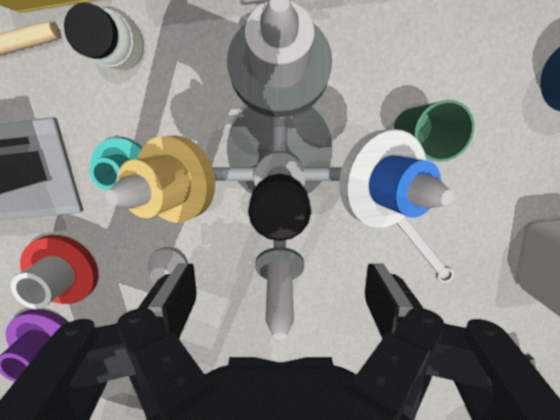

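```bash
cat >> h.py <<'E'
def spose(loc,ang=-90):
    """TCP pose with grasp point at spigot-frame loc(mm); tool x at angle ang in spigot xy"""
    M,o=spigT(*STAND); a=np.deg2rad(ang); xt=M@np.array([np.cos(a),np.sin(a),0]); Q=Rtool(-M[:,2],xt)
    return M@np.array(loc,float)+o-54*Q[:,2],Q
E
python3 - <<'E'
from h import *
p,M,_=pose()
P,Q=spose([0,10,190]); print(P)
rows([(P,Q)],1,ds=45)
E
```

```text
[499.08480553 205.8239601  431.23286051]
[[2,-0.1,-0.5,-3.99,0.95,-0.12,1],[2,-0.1,-0.5,-4,0.91,-0.15,1],[2,-0.1,-0.5,-4,0.87,-0.17,1],[2,-0.1,-0.5,-4.01,0.83,-0.19,1],[2,-0.1,-0.5,-4.02,0.78,-0.22,1]]
[[2,-0.1,-0.6,-4.03,0.74,-0.24,1],[2,-0.1,-0.5,-4.03,0.69,-0.25,1],[1.9,-0.1,-0.6,-4.04,0.65,-0.27,1],[2,-0.2,-0.5,-4.05,0.59,-0.28,1],[1.9,-0.1,-0.6,-4.05,0.55,-0.29,1]]
[[2,-0.2,-0.5,-4.06,0.5,-0.3,1]]
11 end [499.1 205.9 431.2]
```

```bash
python3 -m jog '[[2,-0.1,-0.5,-3.99,0.95,-0.12,1],[2,-0.1,-0.5,-4,0.91,-0.15,1],[2,-0.1,-0.5,-4,0.87,-0.17,1],[2,-0.1,-0.5,-4.01,0.83,-0.19,1],[2,-0.1,-0.5,-4.02,0.78,-0.22,1]]'
python3 -m jog '[[2,-0.1,-0.6,-4.03,0.74,-0.24,1],[2,-0.1,-0.5,-4.03,0.69,-0.25,1],[1.9,-0.1,-0.6,-4.04,0.65,-0.27,1],[2,-0.2,-0.5,-4.05,0.59,-0.28,1],[1.9,-0.1,-0.6,-4.05,0.55,-0.29,1]]'
python3 -m jog '[[2,-0.2,-0.5,-4.06,0.5,-0.3,1],[0,0,0,0,0,0,1]]'
python3 - <<'E'
from h import *
seepose()
grab('wrist','w4');grab('top','t4');grab('side','s4')
import cv2
t=cv2.imread('pics/t4.png')
cv2.imwrite('pics/t4c.png',cv2.resize(t[130:250,310:460],None,fx=5,fy=5,interpolation=cv2.INTER_CUBIC))
t=cv2.imread('pics/s4.png')
cv2.imwrite('pics/s4c.png',cv2.resize(t[120:260,260:390],None,fx=4,fy=4,interpolation=cv2.INTER_CUBIC))
E
```

```text
clock: 5.35
eef_pos: [528.4, -36.1, 423.5]
ee_rot: [-2.07, 2.188, -0.188]
force: [-0.5, 0.2, -0.5]
finger_gap: 1.0
clock: 5.85
eef_pos: [500.9, 166.4, 429.5]
ee_rot: [-2.028, 2.038, -0.356]
force: [0.8, 0.6, -0.2]
finger_gap: 0.998
clock: 6.05
eef_pos: [494.4, 210.1, 430.4]
ee_rot: [-2.023, 2.0, -0.382]
force: [-0.5, 0.2, -0.5]
finger_gap: 0.998
6.05 p [494.4 210.1 430.4] x [ 0.012 -1.    -0.003] z [ 0.371  0.007 -0.928] q [ 0.4   0.04  1.59 -0.15  1.17  1.99] F [-0.5  0.2 -0.5] gap 0.998
```

View pics/w4.png

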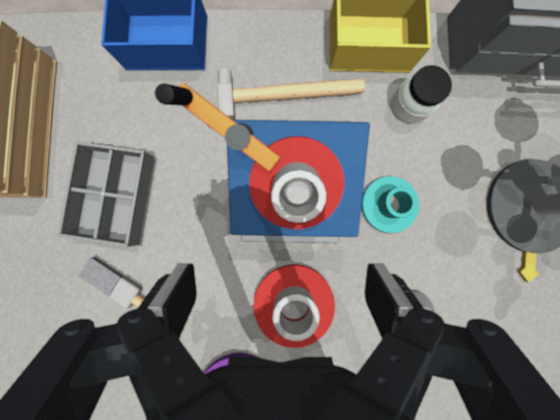

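View pics/t4c.png

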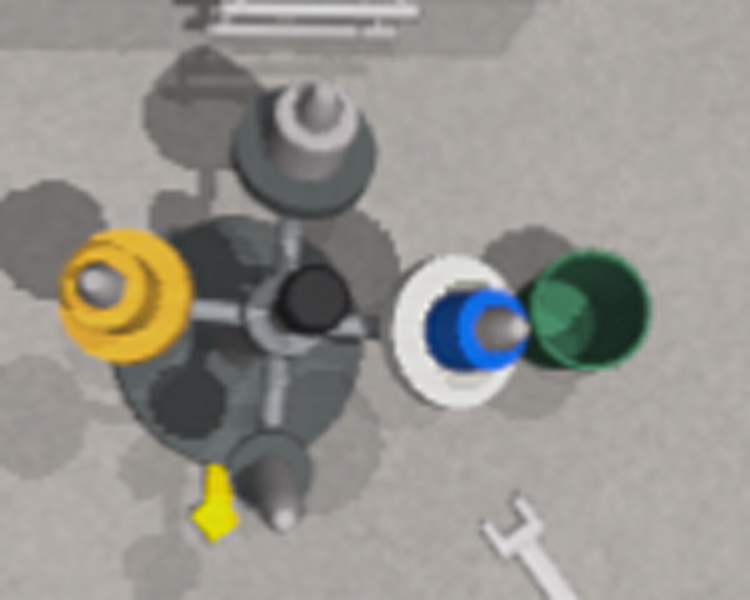

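View pics/s4c.png

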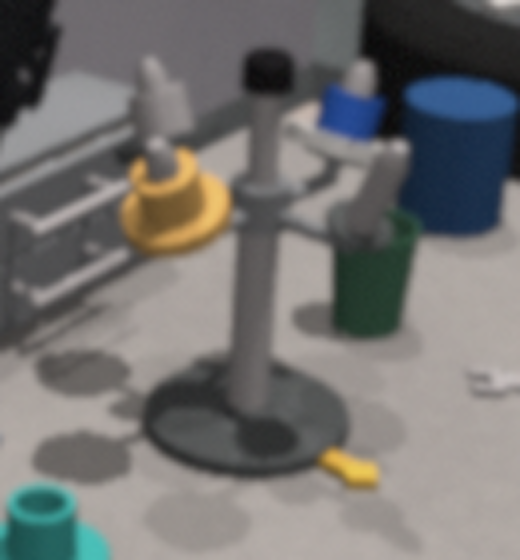

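```bash
python3 - <<'E'
import cv2
t=cv2.imread('pics/w4.png')
cv2.imwrite('pics/w4c.png',cv2.resize(t[70:250,145:385],None,fx=3.3,fy=3.3,interpolation=cv2.INTER_CUBIC))
cv2.imwrite('pics/w4d.png',cv2.resize(t[240:290,500:560],None,fx=10,fy=10,interpolation=cv2.INTER_CUBIC))
E
```

```text
(no output)
```

View pics/w4c.png

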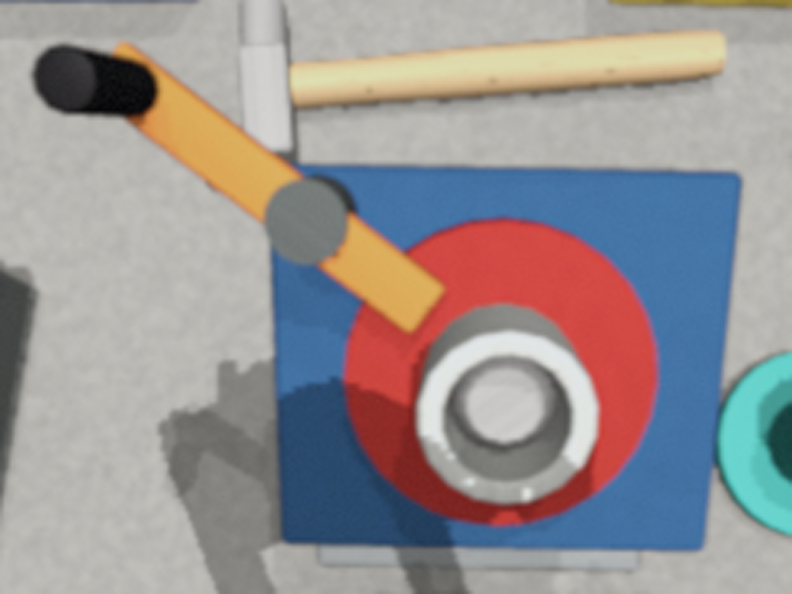

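View pics/w4d.png

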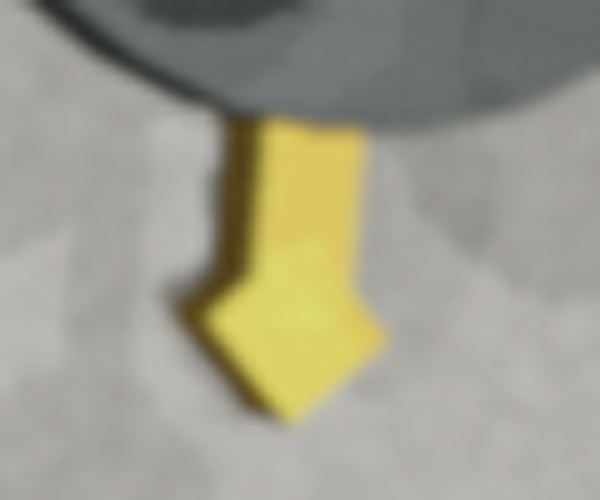

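```bash
python3 - <<'E'
from h import *
t=load('top0');s=load('side0');w=load('w4');w1=load('w1');t4=load('t4');s4=load('s4')
ct=lambda u,v:(u/5+160-0.4,v/5+140-0.4)
cs=lambda u,v:(u/4+140-.375,v/4+180-.375)
cw=lambda u,v:(u/3.3+145-.35,v/3.3+70-.35)
ctt=lambda u,v:(u/5+310-0.4,v/5+130-0.4)
cst=lambda u,v:(u/4+260-.375,v/4+120-.375)
L=np.array([[65,75,0],[65,-75,0],[-65,-75,0],[-65,75,0]])
pt=[ct(182,142),ct(428,145),ct(430,349),ct(188,348)]
ps=[cs(338,78),cs(478,200),cs(308,303)]
pw=[cw(740,174),cw(703,550),cw(282,542),cw(508,415),cw(505,402),cw(501,371)]
Lw=np.r_[L[1:],[[0,0,58],[0,0,42],[0,0,14]]]
def f(p):
    M,o=spigT(*p[:3]); W=L@M.T+o
    pin=[50+60*np.cos(p[3]),58+60*np.sin(p[3]),78]; pb=pin[:2]+[27]
    X=lambda d,l:proj(d,np.array(l)@M.T+o)
    return np.r_[(X(t,L)-pt).ravel(),(X(s,L[1:])-ps).ravel(),(X(w,Lw)-pw).ravel(),(X(w,[pin,pb])-[cw(67,79),cw(138,88)]).ravel(),(X(t,[pin])-ct(99,134)).ravel(),(X(s,[pin])-cs(119,62)).ravel()]
r=least_squares(f,[590,196,0,1],loss='soft_l1');print(r.x,np.rad2deg(r.x[3]));print(np.round(r.fun.reshape(-1,2),1).tolist())
def g(p):
    x,y,yaw,q0,q=p; c=np.array([x,y,0]); d=-np.array([np.cos(yaw),np.sin(yaw),0]);tip=c+137*d+[0,0,10]
    b,Z=branchT(*p[:4]); b2,Z2=branchT(x,y,yaw,q)
    res=[proj(t,c+[0,0,321])[0]-ctt(315,297),proj(s,c+[0,0,308])[0]-cst(270,70),
     proj(t,tip)[0]-ctt(212,542),proj(s,tip)[0]-cst(378,478),
     proj(t,b+75*Z)[0]-ctt(460,447),proj(s,b+75*Z)[0]-cst(420,97),
     proj(t4,b2+75*Z2)[0]-ctt(286,522),proj(s4,b2+73*Z2)[0]-cst(398,145),
     proj(w1,c+[0,0,321])[0]-(282,49),proj(w1,tip)[0]-(205.9,153.4),proj(w1,c+85*d+[0,0,10])[0]-(233.7,131.5),proj(w1,b+75*Z)[0]-(283,278),proj(w1,b)[0]-(282,202)
     ,proj(w,tip)[0]-(529,282.4),proj(w,c+85*d+[0,0,10])[0]-(531.3,252.2)]
    return np.ravel(res)
r=least_squares(g,TREE+[0],loss='soft_l1');print(r.x,np.round(r.fun.reshape(-1,2),1).tolist())
E
```

```text
[ 5.93109323e+02  1.94005360e+02 -6.02601854e-03  9.45414124e-01] 54.16823921114483
[[-0.0, -0.6], [1.0, -0.5], [0.9, 0.2], [0.4, -0.4], [0.9, -2.4], [0.9, -1.1], [-0.1, -0.6], [2.2, -1.9], [1.1, 0.8], [-0.8, 1.0], [-0.0, 0.6], [0.1, -0.2], [-0.0, 2.1], [-2.5, -0.8], [-2.6, -0.7], [0.4, 0.7], [-0.6, 0.1]]
[ 5.86648646e+02 -2.43253898e+02 -1.03014207e-01  9.41681229e-01
  6.91166226e-03] [[1.0, -0.4], [-0.9, -0.0], [1.3, -0.2], [-0.0, 0.0], [1.8, 0.1], [0.3, -1.0], [0.4, -1.1], [-0.3, 0.7], [-0.3, -0.3], [-0.1, -0.3], [-0.6, -0.1], [-0.1, 0.2], [-0.0, 0.9], [0.3, -0.6], [0.1, 0.1]]
```

```bash
sed -i 's/^TREE=.*/TREE=[586.65,-243.25,-0.103,0.0069]; STAND=[593.,194.,-0.005]/' h.py
python3 - <<'E'
from h import *
rows([(*spose([85,105.5,125]),45),(*spose([85,105.5,61]),25)],1)
E
```

```text
[[0.1,0.1,0.1,-2.33,-2.28,1.66,1],[0,0,0.2,-2.33,-2.28,1.67,1],[0.1,0.1,0.1,-2.34,-2.27,1.66,1],[0,0,0.2,-2.35,-2.26,1.67,1],[0,0,0,0,0,2.13,1]]
[[0,0,0,0,0,2.13,1],[0,0,0,0,0,2.14,1]]
7 end [629.3 299.3 343.4]
```

```bash
python3 -m jog '[[0.1,0.1,0.1,-2.33,-2.28,1.66,1],[0,0,0.2,-2.33,-2.28,1.67,1],[0.1,0.1,0.1,-2.34,-2.27,1.66,1],[0,0,0.2,-2.35,-2.26,1.67,1],[0,0,0,0,0,0,1]]'
python3 - <<'E'
from h import *
seepose()
grab('wrist','w5')
E
```

```text
clock: 6.7
eef_pos: [609.9, 299.7, 401.0]
ee_rot: [-2.003, 2.02, -0.391]
force: [-0.8, -0.4, -0.3]
finger_gap: 0.994
6.7 p [609.9 299.7 401. ] x [-0.008 -1.    -0.001] z [ 0.374 -0.002 -0.927] q [ 0.47  0.27  1.37 -0.19  1.16  2.09] F [-0.8 -0.4 -0.3] gap 0.994
```

View pics/w5.png

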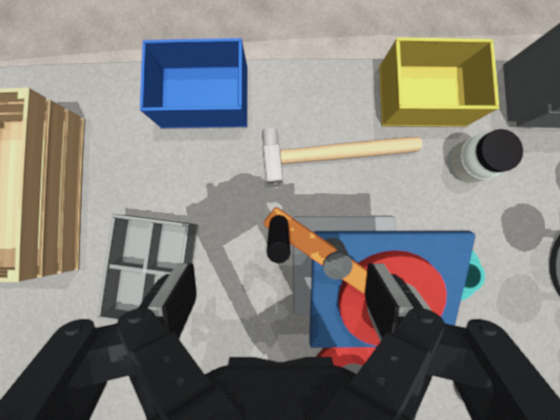

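```bash
python3 - <<'E'
from h import *
w=load('w5')
M,o=spigT(*STAND)
for a in (54.2,52,50): 
  pin=np.array([50+60*np.cos(np.deg2rad(a)),58+60*np.sin(np.deg2rad(a)),78])
  print(a,proj(w,[M@pin+o,M@(pin-[0,0,51])+o]).round(1).tolist())
print(proj(w,np.array([[65,-75,0],[-65,75,0],[0,0,14]])@M.T+o).round(1).tolist())
rows([(*spose([85,105.5,61]),25)],1)
import cv2
cv2.imwrite('pics/w5c.png',cv2.resize(cv2.imread('pics/w5.png')[195:355,250:490],None,fx=3.3,fy=3.3,interpolation=cv2.INTER_CUBIC))
E
```

```text
54.2 [[277.6, 252.7], [278.1, 223.1]]
52 [[279.8, 250.0], [279.9, 220.9]]
50 [[281.9, 247.7], [281.5, 218.9]]
[[478.3, 231.9], [309.6, 348.1], [393.9, 303.2]]
[[0,0,-0.1,-0.04,0.07,2.06,1],[0,0,0,-0.03,0.07,2.05,1],[0.1,-0.1,-0.1,-0.04,0.07,2.06,1]]
3 end [629.2 299.4 343.4]
```

View pics/w5c.png

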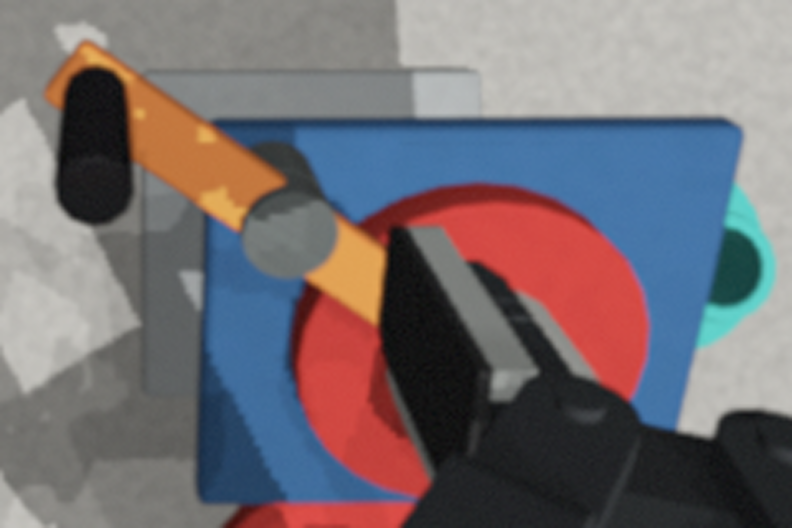

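```bash
python3 -m jog '[[0,0,-0.1,-0.04,0.07,2.06,1],[0,0,0,-0.03,0.07,2.05,1],[0,0,-0.1,-0.04,0.07,2.06,1],[0,0,0,0,0,0,0.6],[0,0,0,0,0,0,0.3]]' 25
python3 -m jog '[[0,0,0,0,0,0,0.1],[0,0,0,0,0,0,0.1],[0,0,0,0,0,0,0.1]]' 25
python3 - <<'E'
from h import *
seepose()
p,Q,_=pose(); M,o=spigT(*STAND); g=M.T@(p+54*Q[:,2]-o); print('grasp loc',g)
a0=np.arctan2(g[1]-58,g[0]-50); print(np.rad2deg(a0),np.hypot(g[1]-58,g[0]-50))
# arc rows relative in tool axes: tool x=-y_s, tool y = z x x
wp=[]
for k in range(1,16):
    a=np.deg2rad(54)+k*1.45/15
    wp.append((p+M@(60*np.array([np.cos(a)-np.cos(np.deg2rad(54)),np.sin(a)-np.sin(np.deg2rad(54)),0])),Q,100))
rows(wp,0.1)
E
```

```text
clock: 7.25
eef_pos: [627.4, 299.1, 346.1]
ee_rot: [-2.006, 2.016, -0.393]
force: [-1.2, 0.5, 0.7]
finger_gap: 0.689
clock: 7.55
eef_pos: [627.7, 301.0, 347.5]
ee_rot: [-2.005, 2.012, -0.393]
force: [-1.7, -0.8, 2.8]
finger_gap: 0.179
7.55 p [627.7 301.  347.5] x [-0.003 -1.    -0.001] z [ 0.378  0.    -0.926] q [ 0.46  0.32  1.43 -0.19  1.05  2.1 ] F [-1.7 -0.8  2.8] gap 0.179
grasp loc [ 85.25669793 107.28168729  65.37228774]
54.41962434136395 60.59471471051921
[[0,0,0,-0.32,0.48,0,0.1],[0,0,0,-0.27,0.52,0,0.1],[0,0,0,-0.22,0.53,0,0.1],[0,0,0,-0.16,0.56,-0.01,0.1],[0,0,0,-0.12,0.57,0,0.1]]
[[0,0,0,-0.05,0.58,0,0.1],[0,0,0,0,0.58,0,0.1],[0,0,0,0.05,0.57,0,0.1],[0,0,0,0.11,0.57,-0.01,0.1],[0,0,0,0.17,0.56,0,0.1]]
[[0,0,0,0.21,0.53,0,0.1],[0,0,0,0.27,0.52,0,0.1],[0,0,0,0.32,0.48,-0.01,0.1],[0,0,0,0.36,0.46,0,0.1],[0,0,0,0.41,0.41,0,0.1]]
15 end [554.2 293.6 317.9]
```

```bash
python3 -m jog '[[0,0,0,-0.32,0.48,0,0.1],[0,0,0,-0.27,0.52,0,0.1],[0,0,0,-0.22,0.53,0,0.1],[0,0,0,-0.16,0.56,0,0.1],[0,0,0,-0.12,0.57,0,0.1]]'
python3 -m jog '[[0,0,0,-0.05,0.58,0,0.1],[0,0,0,0,0.58,0,0.1],[0,0,0,0.05,0.57,0,0.1],[0,0,0,0.11,0.57,-0.01,0.1],[0,0,0,0.17,0.56,0,0.1]]'
python3 -m jog '[[0,0,0,0.21,0.53,0,0.1],[0,0,0,0.27,0.52,0,0.1],[0,0,0,0.32,0.48,0,0.1],[0,0,0,0.36,0.46,0,0.1],[0,0,0,0.41,0.41,0,0.1]]'
python3 - <<'E'
from h import *
seepose()
p,Q,_=pose(); M,o=spigT(*STAND); g=M.T@(p+54*Q[:,2]-o); print('grasp loc',g)
E
```

```text
clock: 8.05
eef_pos: [603.6, 311.9, 337.7]
ee_rot: [-2.005, 2.01, -0.396]
force: [2.0, -4.2, 6.5]
finger_gap: 0.175
clock: 8.55
eef_pos: [576.9, 311.4, 327.0]
ee_rot: [-2.003, 2.008, -0.391]
force: [0.8, 4.2, 5.2]
finger_gap: 0.181
clock: 9.05
eef_pos: [551.7, 299.4, 316.7]
ee_rot: [-2.004, 2.009, -0.377]
force: [-11.3, 18.4, 5.7]
finger_gap: 0.176
9.05 p [551.7 299.4 316.7] x [-0.    -1.    -0.012] z [ 0.374  0.011 -0.927] q [ 0.51  0.25  1.61 -0.22  0.95  2.18] F [-11.3  18.4   5.7] gap 0.176
grasp loc [  3.02257562 105.9182553   65.28635376]
```

```bash
python3 -m jog '[[0,0,0,0,0,0,0.4],[0,0,0,0,0,0,0.5],[0,0,0,0,0,-3,0.5],[0,0,0,0,0,-4,0.6],[0,0,0,4,-1,-4,1]]' 
python3 -m jog '[[0,0,0,4.5,0,-2,1],[0,0,0,0,0,0,1],[0,0,0,0,0,0,1]]' 
python3 - <<'E'
from h import *
seepose()
p,Q,_=pose(); M,o=spigT(*STAND); g=M.T@(p+54*Q[:,2]-o); print('grasp loc',g)
grab('wrist','w6'); cv2.imwrite('pics/w6c.png',cv2.resize(cv2.imread('pics/w6.png')[60:300,145:445],None,fx=2.6,fy=2.5,interpolation=cv2.INTER_CUBIC))
E
```

```text
clock: 9.55
eef_pos: [521.6, 261.0, 416.1]
ee_rot: [-2.012, 2.011, -0.388]
force: [0.6, 0.0, 1.9]
finger_gap: 0.756
clock: 9.85
eef_pos: [514.7, 212.7, 435.3]
ee_rot: [-2.004, 2.016, -0.392]
force: [1.2, 0.6, -1.3]
finger_gap: 1.002
9.85 p [514.7 212.7 435.3] x [-0.006 -1.    -0.001] z [ 0.376 -0.001 -0.927] q [ 0.39  0.06  1.55 -0.16  1.18  2.  ] F [ 1.2  0.6 -1.3] gap 1.002
grasp loc [ 13.70817975  18.38526308 188.89444546]
```

View pics/w6c.png

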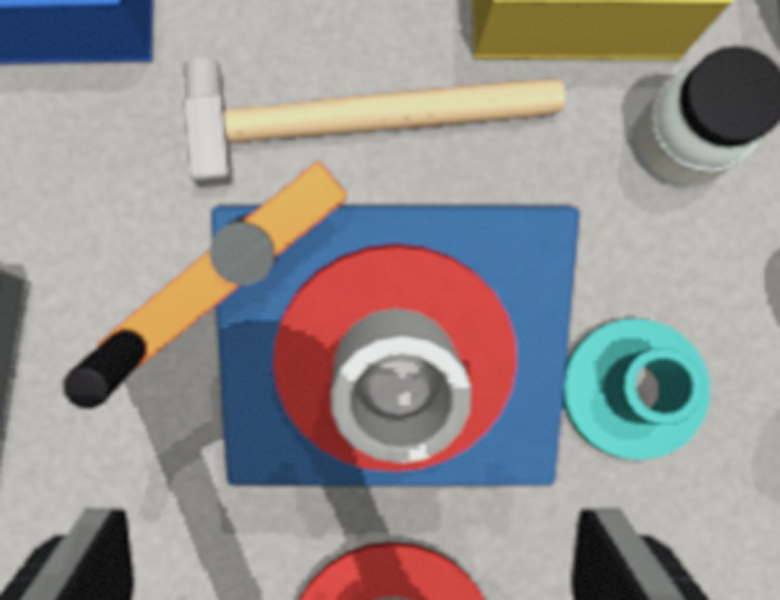

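```bash
python3 - <<'E'
from h import *
t=load('top0');s=load('side0');w=load('w4');w6=load('w6')
cw=lambda u,v:(u/3.3+145-.35,v/3.3+70-.35)
c6=lambda u,v:(u/2.6+145-.3,v/2.5+60-.3)
ct=lambda u,v:(u/5+160-0.4,v/5+140-0.4)
L=np.array([[65,75,0],[65,-75,0],[-65,-75,0],[-65,75,0]])
pw=[cw(740,174),cw(703,550),cw(282,542),cw(508,415),cw(505,402),cw(501,371)]
H=[[0,0,58],[0,0,42],[0,0,14]]
Lw=np.r_[L[1:],H]; L6=np.r_[L,H]
p6=[c6(211,206),c6(579,206),c6(556,487),c6(229,486),c6(401,398),c6(400,386),c6(396,357)]
pt=[ct(182,142),ct(428,145),ct(430,349),ct(188,348)]
def mk(which):
  def f(p):
    M,o=spigT(*p[:3]); X=lambda d,l:proj(d,np.array(l)@M.T+o)
    r=[]
    if 6 in which: r.append((X(w6,L6)-p6).ravel())
    if 4 in which: r.append((X(w,Lw)-pw).ravel())
    if 0 in which: r.append((X(t,L)-pt).ravel())
    return np.concatenate(r)
  return f
for wh in ([6],[4],[0],[6,4,0]):
    r=least_squares(mk(wh),[590,196,0],loss='soft_l1');print(wh,r.x.round(4),np.round(r.fun.reshape(-1,2),1).tolist())
E
```

```text
[6] [ 5.928794e+02  1.942775e+02 -6.600000e-03] [[-1.1, -1.1], [2.2, -0.9], [0.7, -0.1], [-1.7, 0.2], [0.4, 0.7], [-0.2, -0.3], [-0.2, 2.5]]
[4] [ 5.936537e+02  1.942521e+02 -7.500000e-03] [[2.1, -2.3], [0.9, 0.4], [-1.1, 0.4], [-0.3, -0.0], [-0.2, -0.7], [-0.3, 1.6]]
[0] [ 5.920705e+02  1.958063e+02 -3.900000e-03] [[-0.7, -0.2], [0.3, -0.2], [0.4, 0.5], [-0.1, -0.1]]
[6, 4, 0] [ 5.931629e+02  1.943528e+02 -5.900000e-03] [[-1.2, -1.3], [2.0, -1.2], [0.6, -0.4], [-1.7, 0.0], [0.4, 0.4], [-0.2, -0.6], [-0.2, 2.3], [1.9, -2.0], [0.8, 0.8], [-1.1, 1.0], [-0.4, 0.5], [-0.3, -0.2], [-0.4, 2.1], [-0.1, -0.6], [0.9, -0.5], [0.8, 0.2], [0.3, -0.5]]
```

```bash
sed -i 's/^TREE=.*/TREE=[586.65,-243.25,-0.103,0.0069]; STAND=[593.1,194.3,-0.006]/' h.py
python3 - <<'E'
from h import *
seepose()
rows([(*spose([0,0,130]),40),(*spose([0,0,40]),23)],1)
E
```

```text
9.9 p [514.7 213.4 434.3] x [-0.004 -1.    -0.001] z [ 0.375 -0.001 -0.927] q [ 0.39  0.07  1.55 -0.16  1.18  2.  ] F [ 0.1 -0.1  0.4] gap 0.998
[[0,0,0,0.94,0.66,2.9,1],[0,0.1,0.1,0.93,0.65,2.9,1],[0,0,0,0,0,2.25,1],[0,0,0,0,0,2.25,1],[0,0,0,0,0,2.25,1]]
[[0,0,0,0,0,2.25,1]]
6 end [557.9 194.5 292.1]
```

```bash
python3 -m jog '[[0,0,0,0.94,0.66,2.9,1],[0,0.1,0.1,0.93,0.65,2.9,1],[0,0,0,0,0,2.25,1],[0,0,0,0,0,2.25,1],[0,0,0,0,0,2.25,1]]'
python3 -m jog '[[0,0,0,0,0,2.25,1],[0,0,0,0,0,0,1],[0,0,0,0,0,0,1]]'
python3 - <<'E'
from h import *
seepose()
p,Q,_=pose(); M,o=spigT(*STAND); g=M.T@(p+54*Q[:,2]-o); print('grasp loc',g)
grab('side','s7');cv2.imwrite('pics/s7c.png',cv2.resize(cv2.imread('pics/s7.png')[160:320,140:300],None,fx=3.5,fy=3.5,interpolation=cv2.INTER_CUBIC))
E
```

```text
clock: 10.4
eef_pos: [549.7, 195.9, 310.7]
ee_rot: [-2.009, 2.017, -0.391]
force: [0.7, -0.1, 0.3]
finger_gap: 0.998
clock: 10.7
eef_pos: [558.0, 195.6, 291.2]
ee_rot: [-2.009, 2.017, -0.391]
force: [-0.7, 0.1, 0.2]
finger_gap: 1.001
10.7 p [558.  195.6 291.2] x [-0.004 -1.     0.001] z [ 0.373 -0.003 -0.928] q [ 0.33  0.22  1.73 -0.17  0.84  1.99] F [-0.7  0.1  0.2] gap 1.001
grasp loc [-0.34315846  1.02974975 39.11518731]
```

View pics/s7c.png

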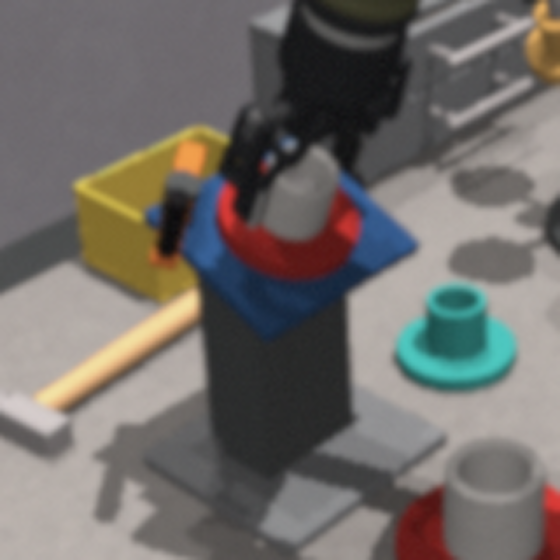

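```bash
python3 -m jog '[[0,0,0,0,0,0,0.8],[0,0,0,0,0,0,0.6],[0,0,0,0,0,0,0.4],[0,0,0,0,0,0,0.4],[0,0,0,0,0,0,0.4]]' 60
python3 - <<'E'
from h import *
seepose()
p,Q,_=pose(); M,o=spigT(*STAND); g=M.T@(p+54*Q[:,2]-o); print('grasp loc',g, np.rad2deg(np.arccos(-Q[:,2]@M[:,2])))
E
```

```text
clock: 11.25
eef_pos: [558.5, 195.3, 294.6]
ee_rot: [-2.004, 2.014, -0.394]
force: [-4.2, 0.4, 5.8]
finger_gap: 0.576
11.25 p [558.5 195.3 294.6] x [-0.005 -1.    -0.001] z [ 0.378 -0.001 -0.926] q [ 0.33  0.21  1.73 -0.17  0.84  1.99] F [-4.2  0.4  5.8] gap 0.576
grasp loc [ 1.65828125  0.87279331 42.10151233] 0.22567785196391943
```

```bash
python3 -m jog '[[0,0,0,0,0,-1,0.4],[0,0,0,0,0,-1.5,0.4],[0,0,0,0,0,-1.5,0.4],[0,0,0,0,0,-1.5,0.4],[0,0,0,0,0,0,0.4]]' 60
python3 -m jog '[[0,0,0,0,0,-2.5,0.4],[0,0,0,0,0,-3.5,0.4],[0,0,0,0,0,-3.5,0.4],[0,0,0,0,0,0,0.4],[0,0,0,0,0,0,0.4]]' 60
python3 - <<'E'
from h import *
seepose(); grab('wrist','w8'); grab('side','s8')
E
```

```text
clock: 11.75
eef_pos: [537.6, 195.1, 345.9]
ee_rot: [-2.004, 2.014, -0.395]
force: [-0.4, 0.0, -3.8]
finger_gap: 0.575
clock: 12.25
eef_pos: [501.7, 195.2, 431.8]
ee_rot: [-2.005, 2.016, -0.394]
force: [-0.3, -0.3, -4.4]
finger_gap: 0.578
12.25 p [501.7 195.2 431.8] x [-0.005 -1.     0.   ] z [ 0.376 -0.002 -0.927] q [ 0.37  0.04  1.58 -0.15  1.16  1.98] F [-0.3 -0.3 -4.4] gap 0.578
```

View pics/w8.png

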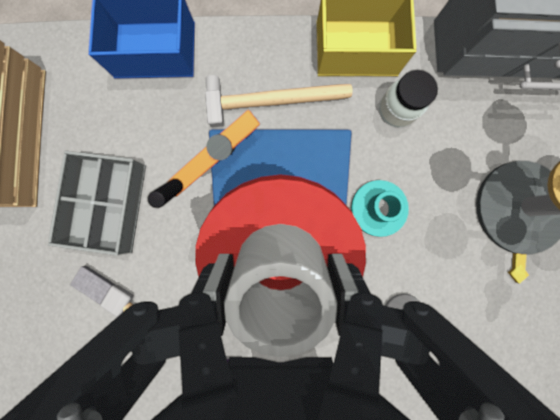

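View pics/s8.png

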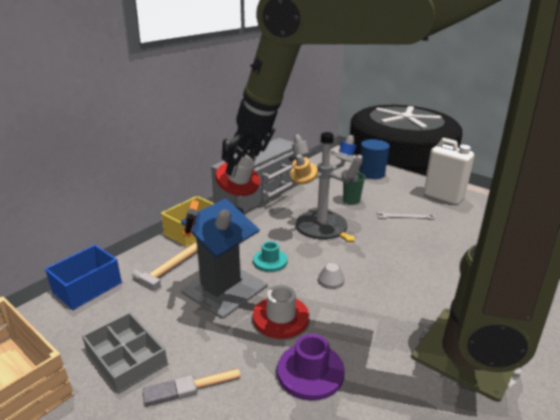

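```bash
python3 - <<'E'
from h import *
w=load('w8'); p,Q,_=pose()
a=np.linspace(0,2*np.pi,181)
im=cv2.imread('pics/w8.png')
hsv=cv2.cvtColor(im,cv2.COLOR_BGR2HSV); m=((hsv[...,0]<6)|(hsv[...,0]>174))&(hsv[...,1]>140)&(hsv[...,2]>90)
m[:150]=0; ys,xs=np.where(m[150:300,170:400]); print('red top',ys.min()+150,'l',xs.min()+170,'r',xs.max()+170)
for off in (0,-1.66,-3,3):
  for c in (42,40):
    D=lambda z:(p+off*Q[:,1]+Q@np.c_[50*np.cos(a),50*np.sin(a),np.full(a.shape,z)].T.T[...,None].squeeze().T if False else p+off*Q[:,1]+np.c_[50*np.cos(a),50*np.sin(a),np.full(a.shape,z)]@Q.T)
    u=proj(w,np.r_[D(54+c),D(54+c-14)]); print(off,c,'top',u[:,1].min().round(1),'l',u[:,0].min().round(1),'r',u[:,0].max().round(1))
E
```

```text
red top 175 l 196 r 364
0 42 top 170.2 l 193.1 r 366.5
0 40 top 170.9 l 192.1 r 367.5
-1.66 42 top 167.3 l 192.8 r 366.8
-1.66 40 top 167.9 l 191.8 r 367.8
-3 42 top 165.0 l 192.6 r 367.0
-3 40 top 165.6 l 191.6 r 368.0
3 42 top 175.4 l 193.6 r 366.0
3 40 top 176.1 l 192.6 r 367.0
```

```bash
cat >> h.py <<'E'
OFF=2.3;C=42
def bpose(s,off=None,c=None):
    off=OFF if off is None else off; c=C if c is None else c
    b,Z=branchT(*TREE); u=TREE[2]+TREE[3]
    Q=Rtool(-Z,np.array([np.sin(u),-np.cos(u),0])); return b+Z*(s+54+c)-off*Q[:,1],Q
E
python3 - <<'E'
from h import *
P,Q=bpose(100); print(P,Q.round(3)); 
rows([(P+[0,0,30],Q),(P,Q)],.4,ds=40)
E
```

```text
[ 421.12690303 -227.29408136  397.58963066] [[-0.096 -0.923  0.373]
 [-0.995  0.089 -0.036]
 [ 0.    -0.375 -0.927]]
[[0,0.2,0.4,3.84,0.67,-0.24,0.4],[0,0.2,0.4,3.85,0.64,-0.23,0.4],[0,0.2,0.5,3.85,0.61,-0.21,0.4],[0,0.2,0.4,3.86,0.58,-0.2,0.4],[0,0.1,0.5,3.86,0.55,-0.19,0.4]]
[[0,0.2,0.4,3.87,0.52,-0.18,0.4],[0,0.1,0.5,3.87,0.49,-0.17,0.4],[0,0.2,0.4,3.88,0.46,-0.16,0.4],[0,0.1,0.5,3.88,0.43,-0.15,0.4],[0.1,0.2,0.4,3.88,0.4,-0.14,0.4]]
[[0,0.1,0.5,3.89,0.37,-0.13,0.4],[0,0,0,0,1.12,2.78,0.4]]
12 end [ 421.1 -227.3  397.6]
```

```bash
python3 -m jog '[[0,0.2,0.4,3.84,0.67,-0.24,0.4],[0,0.2,0.4,3.85,0.64,-0.23,0.4],[0,0.2,0.5,3.85,0.61,-0.21,0.4],[0,0.2,0.4,3.86,0.58,-0.2,0.4],[0,0.1,0.5,3.86,0.55,-0.19,0.4]]'
python3 -m jog '[[0,0.2,0.4,3.87,0.52,-0.18,0.4],[0,0.1,0.5,3.87,0.49,-0.17,0.4],[0,0.2,0.4,3.88,0.46,-0.16,0.4],[0,0.1,0.5,3.88,0.43,-0.15,0.4],[0,0.2,0.4,3.88,0.4,-0.14,0.4]]'
python3 -m jog '[[0,0.1,0.5,3.89,0.37,-0.13,0.4],[0,0,0,0,0,0,0.4],[0,0,0,0,0,0,0.4]]'
python3 - <<'E'
from h import *
seepose(); grab('wrist','w9'); grab('side','s9')
w=load('w9');b,Z=branchT(*TREE); print('tip,collar,knob',proj(w,[b+75*Z,b,[TREE[0],TREE[1],321]]).round(1).tolist())
rows([bpose(100)],.4); rows([bpose(90)],.4)
E
```

```text
clock: 12.85
eef_pos: [464.7, 2.0, 428.0]
ee_rot: [-1.969, 2.063, -0.399]
force: [-0.2, 0.5, -4.5]
finger_gap: 0.576
clock: 13.35
eef_pos: [428.0, -190.2, 427.0]
ee_rot: [-1.926, 2.106, -0.404]
force: [0.3, -0.1, -2.3]
finger_gap: 0.58
clock: 13.65
eef_pos: [421.1, -228.1, 426.7]
ee_rot: [-1.914, 2.117, -0.403]
force: [0.4, 0.1, -3.7]
finger_gap: 0.576
13.65 p [ 421.1 -228.1  426.7] x [-0.099 -0.995 -0.005] z [ 0.371 -0.032 -0.928] q [-0.72 -0.05  1.68  0.24  1.21  0.9 ] F [ 0.4  0.1 -3.7] gap 0.576
tip,collar,knob [[279.1, 234.6], [279.6, 205.5], [278.1, 60.3]]
[[0.1,0.3,-0.1,0.11,1.15,2.76,0.4]]
1 end [ 421.1 -227.3  397.6]
[[0.1,0.3,-0.1,0.12,1.15,3.76,0.4]]
1 end [ 424.8 -227.7  388.3]
```

View pics/w9.png

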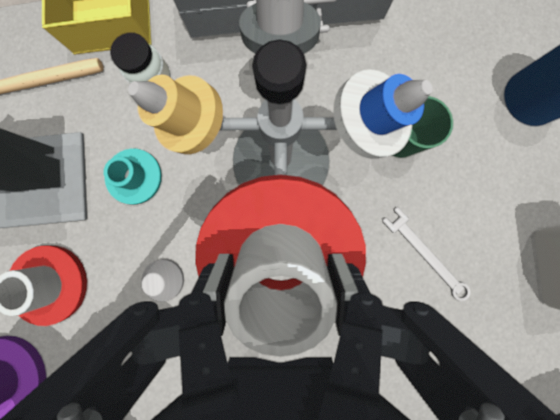

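View pics/s9.png

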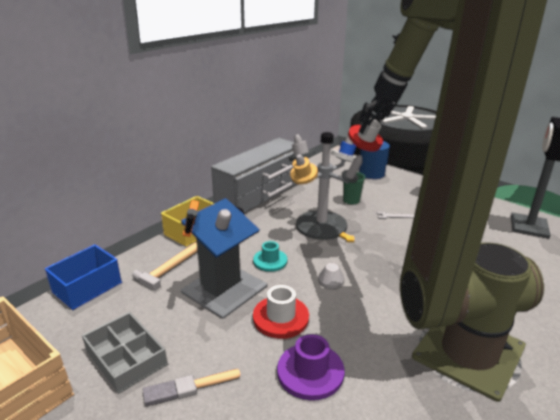

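```bash
python3 -m jog '[[0,0.1,0,0.05,0.57,1.38,0.4],[0.1,0.2,0,0.05,0.57,1.38,0.4],[0,0,0,0,0,0,0.4],[0,0,0,0,0,0,0.4]]'
python3 - <<'E'
from h import *
seepose(); grab('side','s10');cv2.imwrite('pics/s10c.png',cv2.resize(cv2.imread('pics/s10.png')[90:250,270:430],None,fx=3.5,fy=3.5,interpolation=cv2.INTER_CUBIC))
rows([bpose(60)],.4,ds=10)
E
```

```text
clock: 14.15
eef_pos: [421.8, -226.5, 399.1]
ee_rot: [-1.919, 2.112, -0.415]
force: [0.1, -0.3, -2.9]
finger_gap: 0.578
14.15 p [ 421.8 -226.5  399.1] x [-0.096 -0.995  0.001] z [ 0.375 -0.037 -0.926] q [-0.72 -0.04  1.74  0.24  1.13  0.88] F [ 0.1 -0.3 -2.9] gap 0.578
[[0,0,0,0,0.04,0.83,0.4],[-0.1,0,0,0.01,0.04,0.84,0.4],[0,0,0,0,0.04,0.83,0.4],[-0.1,-0.1,0,0.01,0.04,0.84,0.4],[0,0,0,0.01,0.03,0.83,0.4]]
5 end [ 436.1 -228.8  360.5]
```

View pics/s10c.png

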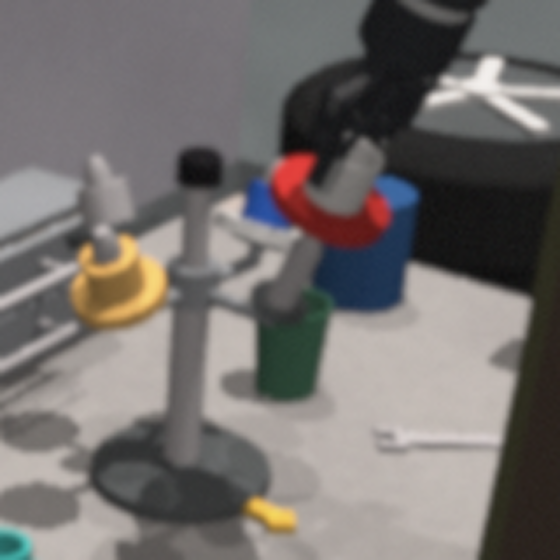

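```bash
python3 -m jog '[[0,0,0,0,0.04,0.83,0.4],[0,0,0,0.01,0.04,0.84,0.4],[0,0,0,0,0.04,0.83,0.4],[-0.1,-0.1,0,0.01,0.04,0.84,0.4],[0,0,0,0.01,0.03,0.83,0.4]]'
python3 -m jog '[[0,0,0,0,0,0,0.4]]'
python3 - <<'E'
from h import *
seepose(); rows([bpose(20)],.4,ds=8)
E
```

```text
clock: 14.7
eef_pos: [435.8, -229.6, 359.0]
ee_rot: [-1.917, 2.114, -0.412]
force: [-0.0, 0.2, -3.3]
finger_gap: 0.575
clock: 14.8
eef_pos: [435.3, -229.2, 358.1]
ee_rot: [-1.918, 2.115, -0.409]
force: [0.2, -0.8, -3.9]
finger_gap: 0.579
14.8 p [ 435.3 -229.2  358.1] x [-0.097 -0.995 -0.001] z [ 0.372 -0.035 -0.928] q [-0.7   0.01  1.79  0.25  1.03  0.87] F [ 0.2 -0.8 -3.9] gap 0.579
[[0,0,0,-0.01,-0.03,0.76,0.4],[0,0,0,-0.01,-0.03,0.76,0.4],[0,0,0,-0.01,-0.03,0.76,0.4],[0,0,0,-0.01,-0.03,0.76,0.4],[0.1,0,-0.1,-0.01,-0.03,0.77,0.4]]
5 end [ 450.9 -230.2  323.4]
```

```bash
python3 -m jog '[[0,0,0,-0.01,-0.03,0.76,0.4],[0,0,0,-0.01,-0.03,0.76,0.4],[0,0,0,-0.01,-0.03,0.76,0.4],[0,0,0,-0.01,-0.03,0.76,0.4],[0,0,0,0,-0.03,0.77,0.4]]'
python3 -m jog '[[0,0,0,0,0,0,0.4]]'
python3 - <<'E'
from h import *
seepose(); rows([bpose(0)],.4,ds=5);grab('side','s11');cv2.imwrite('pics/s11c.png',cv2.resize(cv2.imread('pics/s11.png')[90:250,270:430],None,fx=3.5,fy=3.5,interpolation=cv2.INTER_CUBIC))
E
```

```text
clock: 15.3
eef_pos: [451.5, -230.7, 324.6]
ee_rot: [-1.917, 2.114, -0.413]
force: [-0.4, 0.2, -3.6]
finger_gap: 0.578
clock: 15.4
eef_pos: [451.1, -230.3, 323.8]
ee_rot: [-1.918, 2.115, -0.41]
force: [-0.0, -0.1, -3.7]
finger_gap: 0.576
15.4 p [ 451.1 -230.3  323.8] x [-0.097 -0.995 -0.001] z [ 0.373 -0.035 -0.927] q [-0.68  0.07  1.83  0.26  0.94  0.87] F [-0.  -0.1 -3.7] gap 0.576
[[0,0,0,0,0.01,0.41,0.4],[0,0,0,0,0.01,0.4,0.4],[0,0,0,0,0,0.41,0.4],[0,0,0,-0.01,0.01,0.4,0.4],[0,0,-0.1,0,0,0.41,0.4]]
5 end [ 458.4 -230.9  304.9]
```

View pics/s11c.png

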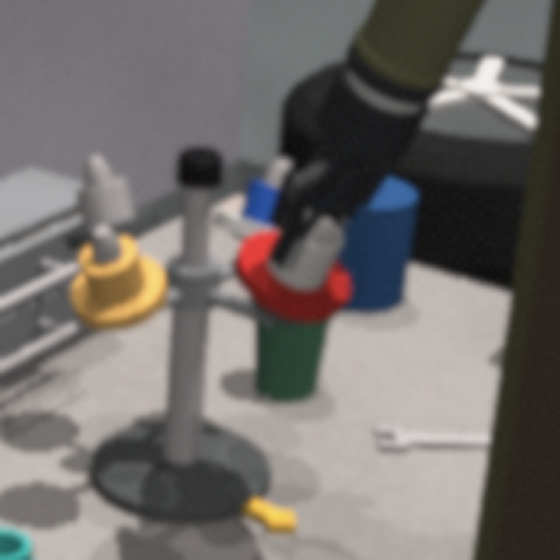

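No contact on the prong so far. I'll press down onto the collar in small steps.

```bash
python3 -m jog '[[0,0,0,0,0,0.4,0.4],[0,0,0,0,0.01,0.4,0.4],[0,0,0,0,0,0.4,0.4],[0,0,0,0,0,0.3,0.4],[0,0,0,0,0,0,0.4]]'
python3 -m jog '[[0,0,0,0,0,0.2,0.4],[0,0,0,0,0,0,0.4]]'
python3 -m jog '[[0,0,0,0,0,0.2,0.4],[0,0,0,0,0,0,0.4]]'
python3 -m jog '[[0,0,0,0,0,0.2,0.4],[0,0,0,0,0,0,0.4]]'
```

```text
clock: 15.95
eef_pos: [456.7, -231.1, 310.7]
ee_rot: [-1.918, 2.114, -0.412]
force: [0.5, -0.5, -2.9]
finger_gap: 0.577
clock: 16.15
eef_pos: [457.5, -231.3, 309.3]
ee_rot: [-1.917, 2.114, -0.413]
force: [-0.4, 0.3, -3.1]
finger_gap: 0.576
clock: 16.35
eef_pos: [458.2, -231.4, 307.4]
ee_rot: [-1.917, 2.114, -0.413]
force: [0.0, 0.1, -2.2]
finger_gap: 0.577
clock: 16.55
eef_pos: [459.0, -231.4, 305.5]
ee_rot: [-1.917, 2.114, -0.413]
force: [0.7, -0.6, -3.2]
finger_gap: 0.579
```

```bash
for i in 1; do python3 -m jog '[[0,0,0,0,0,0.2,0.4],[0,0,0,0,0,0,0.4]]'; done
python3 -m jog '[[0,0,0,0,0,0.2,0.4],[0,0,0,0,0,0,0.4]]'
```

```text
clock: 16.75
eef_pos: [459.2, -231.4, 305.2]
ee_rot: [-1.918, 2.113, -0.414]
force: [-8.9, 1.7, 7.8]
finger_gap: 0.573
clock: 16.95
eef_pos: [459.2, -231.5, 305.1]
ee_rot: [-1.919, 2.113, -0.416]
force: [-19.5, 2.9, 22.6]
finger_gap: 0.576
```

```bash
python3 -m jog '[[0,0,0,0,0,-0.2,0.4],[0,0,0,0,0,0,0.7],[0,0,0,0,0,0,0.9],[0,0,0,0,0,0,1],[0,0,0,0,0,0,1]]'
python3 -m jog '[[0,0,0,0,0,-2,1],[0,0,0,0,0,-3,1],[0,0,0,0,0,-4,1],[0,0,0,0,0,-3,1],[0,0,0,0,0,0,1]]'
python3 - <<'E'
from h import *
seepose(); grab('side','s12');cv2.imwrite('pics/s12c.png',cv2.resize(cv2.imread('pics/s12.png')[90:250,270:430],None,fx=3.5,fy=3.5,interpolation=cv2.INTER_CUBIC)); grab('wrist','w12')
E
```

```text
clock: 17.45
eef_pos: [460.1, -231.7, 303.8]
ee_rot: [-1.917, 2.114, -0.413]
force: [-0.1, 0.9, 0.3]
finger_gap: 1.001
clock: 17.95
eef_pos: [415.7, -228.2, 419.9]
ee_rot: [-1.916, 2.111, -0.426]
force: [0.7, 0.0, -0.1]
finger_gap: 0.999
17.95 p [ 415.7 -228.2  419.9] x [-0.098 -0.995  0.006] z [ 0.381 -0.043 -0.924] q [-0.73 -0.06  1.71  0.24  1.18  0.88] F [ 0.7  0.  -0.1] gap 0.999
```

View pics/s12c.png

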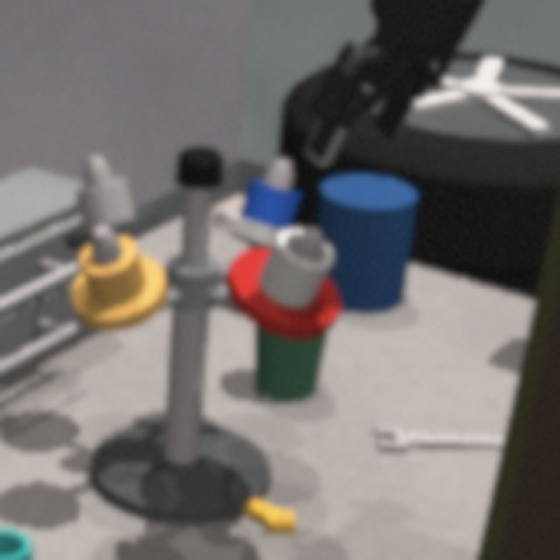

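View pics/w12.png

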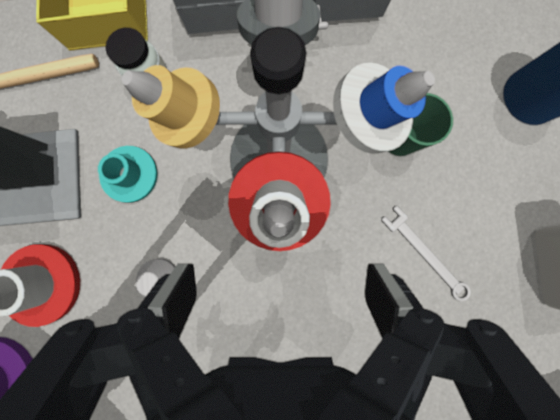

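```bash
python3 - <<'E'
from h import *
a=np.linspace(0,2*np.pi,181)
b,Z=branchT(*TREE); u=TREE[2]+TREE[3]; Q=Rtool(-Z,np.array([np.sin(u),-np.cos(u),0]))
for f in ('w12','s12'):
    w=load(f); im=cv2.imread('pics/'+f+'.png')
    hsv=cv2.cvtColor(im,cv2.COLOR_BGR2HSV); m=((hsv[...,0]<6)|(hsv[...,0]>174))&(hsv[...,1]>120)&(hsv[...,2]>70)
    c=proj(w,[b])[0].astype(int); m2=np.zeros_like(m); m2[c[1]-70:c[1]+70,c[0]-70:c[0]+70]=m[c[1]-70:c[1]+70,c[0]-70:c[0]+70]
    ys,xs=np.where(m2); print(f,'obs',xs.min(),xs.max(),ys.min(),ys.max())
    for s in (0,3,6,10):
        P=np.r_[*[b+Z*(s+h)+50*np.outer(np.cos(a),Q[:,0])+50*np.outer(np.sin(a),Q[:,1]) for h in (0,14)]]
        v=proj(w,P); print(s,v.min(0).round(1),v.max(0).round(1))
E
```

```text
w12 obs 229 329 152 250
0 [225.5 150.7] [329.6 252.1]
3 [225.  151.1] [330.1 253.4]
6 [224.4 151.5] [330.6 254.8]
10 [223.7 152. ] [331.3 256.7]
s12 obs 335 366 161 186
0 [333.3 160.3] [366.8 187.1]
3 [333.7 159.6] [367.2 186.4]
6 [334.  158.8] [367.6 185.6]
10 [334.5 157.8] [368.2 184.6]
```

```bash
python3 - <<'E'
from h import *
w6=load('w6'); M,o=spigT(*STAND)
obs=np.array([88/2.6+145-.3,387/2.5+60-.3])
print(obs)
for a in (125,130,135,140): print(a,proj(w6,[M@np.array([50+60*np.cos(np.deg2rad(a)),58+60*np.sin(np.deg2rad(a)),78])+o]))
p,Q,_=pose()
# route: up/over then above pin
l=[50+60*np.cos(np.deg2rad(131)),58+60*np.sin(np.deg2rad(131))]; print(l)
rows([(*spose(l+[160]),42)],1)
E
```

```text
[178.54615385 214.5       ]
125 [[173.08373539 210.13517109]]
130 [[177.38867891 214.8153958 ]]
135 [[182.03001581 219.1249411 ]]
140 [[186.97354048 223.04105299]]
[np.float64(10.636458260569569), np.float64(103.28257481336632)]
[[0,-0.2,-0.4,-4.1,-0.38,0.22,1],[0,-0.2,-0.4,-4.1,-0.41,0.23,1],[0,-0.2,-0.4,-4.1,-0.44,0.25,1],[0,-0.1,-0.4,-4.09,-0.47,0.26,1],[0,-0.2,-0.4,-4.09,-0.5,0.27,1]]
[[0,-0.1,-0.4,-4.08,-0.52,0.28,1],[0,-0.2,-0.3,-4.08,-0.55,0.29,1],[0,-0.1,-0.4,-4.07,-0.58,0.3,1],[0,-0.2,-0.3,-4.07,-0.6,0.31,1],[0,-0.1,-0.4,-4.07,-0.63,0.32,1]]
[[-0.1,-0.2,-0.3,-4.06,-0.65,0.33,1],[0,-0.1,-0.4,-4.06,-0.68,0.34,1],[-0.1,-0.2,-0.3,-4.05,-0.7,0.35,1]]
13 end [523.4 298.  407.4]
```

```bash
python3 -m jog '[[0,-0.2,-0.4,-4.1,-0.38,0.22,1],[0,-0.2,-0.4,-4.1,-0.41,0.23,1],[0,-0.2,-0.4,-4.1,-0.44,0.25,1],[0,-0.1,-0.4,-4.09,-0.47,0.26,1],[0,-0.2,-0.4,-4.09,-0.5,0.27,1]]'
python3 -m jog '[[0,-0.1,-0.4,-4.08,-0.52,0.28,1],[0,-0.2,-0.3,-4.08,-0.55,0.29,1],[0,-0.1,-0.4,-4.07,-0.58,0.3,1],[0,-0.2,-0.3,-4.07,-0.6,0.31,1],[0,-0.1,-0.4,-4.07,-0.63,0.32,1]]'
python3 -m jog '[[-0.1,-0.2,-0.3,-4.06,-0.65,0.33,1],[0,-0.1,-0.4,-4.06,-0.68,0.34,1],[-0.1,-0.2,-0.3,-4.05,-0.7,0.35,1],[0,0,0,0,0,0,1],[0,0,0,0,0,0,1]]'
python3 - <<'E'
from h import *
seepose(); grab('wrist','w13')
w=load('w13'); M,o=spigT(*STAND)
for a in (125,130,135): print(a,proj(w,[M@np.array([50+60*np.cos(np.deg2rad(a)),58+60*np.sin(np.deg2rad(a)),78])+o]))
rows([(*spose([10.6,103.3,61]),25)],1)
E
```

```text
clock: 18.55
eef_pos: [456.2, -23.2, 409.9]
ee_rot: [-1.955, 2.075, -0.4]
force: [-0.1, 1.4, -0.3]
finger_gap: 1.0
clock: 19.05
eef_pos: [497.7, 179.2, 406.6]
ee_rot: [-1.99, 2.038, -0.395]
force: [-0.2, -0.6, 0.8]
finger_gap: 1.001
clock: 19.55
eef_pos: [522.6, 299.3, 404.4]
ee_rot: [-2.012, 2.019, -0.387]
force: [0.2, 0.2, 0.0]
finger_gap: 0.999
19.55 p [522.6 299.3 404.4] x [-0.004 -1.     0.001] z [ 0.369 -0.002 -0.93 ] q [ 0.55  0.16  1.5  -0.21  1.16  2.17] F [0.2 0.2 0. ] gap 0.999
125 [[275.79150582 216.3883289 ]]
130 [[280.16991983 221.73612318]]
135 [[284.9737084  226.64800968]]
[[0.1,0,0,0.01,-0.06,2.43,1],[0.1,0,0,0,-0.05,2.42,1],[0.1,0,0,0.01,-0.05,2.43,1],[0,0,0.1,0,-0.04,2.42,1]]
4 end [560.4 297.8 315.6]
```

View pics/w13.png

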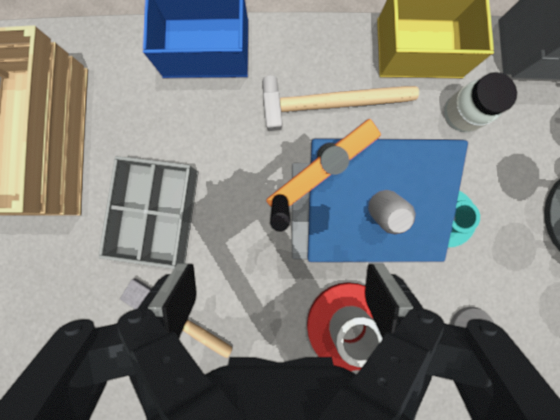

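```bash
python3 -m jog '[[0.1,0,0,0.01,-0.06,2.43,1],[0.1,0,0,0,-0.05,2.42,1],[0.1,0,0,0.01,-0.05,2.43,1],[0,0,0,0,-0.04,2.42,1],[0,0,0,0,0,0,0.6]]' 25
python3 -m jog '[[0,0,0,0,0,0,0.3],[0,0,0,0,0,0,0.1],[0,0,0,0,0,0,0.1],[0,0,0,0,0,0,0.1]]' 25
python3 - <<'E'
from h import *
seepose()
p,Q,_=pose(); M,o=spigT(*STAND); g=M.T@(p+54*Q[:,2]-o); print('grasp loc',g)
a0=np.arctan2(g[1]-58,g[0]-50); print(np.rad2deg(a0),np.hypot(g[1]-58,g[0]-50))
wp=[]; a0=np.deg2rad(131)
for k in range(1,16):
    a=a0+k*np.deg2rad(52.5-131)/15
    wp.append((p+M@(60*np.array([np.cos(a)-np.cos(a0),np.sin(a)-np.sin(a0),0])),Q,100))
rows(wp,0.1)
E
```

```text
clock: 20.1
eef_pos: [560.1, 295.2, 313.9]
ee_rot: [-2.007, 2.023, -0.392]
force: [-0.7, -0.5, -0.7]
finger_gap: 0.855
clock: 20.5
eef_pos: [561.1, 299.1, 319.9]
ee_rot: [-2.0, 2.014, -0.391]
force: [0.6, -1.8, 3.2]
finger_gap: 0.178
20.5 p [561.1 299.1 319.9] x [-0.006 -1.    -0.006] z [ 0.379  0.003 -0.925] q [ 0.51  0.26  1.59 -0.22  0.96  2.19] F [ 0.6 -1.8  3.2] gap 0.178
grasp loc [ 12.9922977  104.85791711  64.74901758]
128.3011666431035 59.70958403492934
[[0,0,0,-0.34,-0.43,0,0.1],[0,0,0,-0.3,-0.46,0.01,0.1],[0,0,0,-0.26,-0.48,0,0.1],[0,0,0,-0.21,-0.51,0,0.1],[0,0,0,-0.17,-0.52,0.01,0.1]]
[[0,0,0,-0.11,-0.53,0,0.1],[0,0,0,-0.07,-0.55,0,0.1],[0,0,0,-0.02,-0.54,0.01,0.1],[0,0,0,0.03,-0.55,0,0.1],[0,0,0,0.09,-0.54,0,0.1]]
[[0,0,0,0.13,-0.53,0,0.1],[0,0,0,0.17,-0.52,0,0.1],[0,0,0,0.23,-0.5,0.01,0.1],[0,0,0,0.27,-0.48,0,0.1],[0,0,0,0.31,-0.45,0,0.1]]
15 end [631.5 301.  348.3]
```

```bash
python3 -m jog '[[0,0,0,-0.34,-0.43,0,0.1],[0,0,0,-0.3,-0.46,0,0.1],[0,0,0,-0.26,-0.48,0,0.1],[0,0,0,-0.21,-0.51,0,0.1],[0,0,0,-0.17,-0.52,0,0.1]]'
python3 -m jog '[[0,0,0,-0.11,-0.53,0,0.1],[0,0,0,-0.07,-0.55,0,0.1],[0,0,0,-0.02,-0.54,0,0.1],[0,0,0,0.03,-0.55,0,0.1],[0,0,0,0.09,-0.54,0,0.1]]'
python3 -m jog '[[0,0,0,0.13,-0.53,0,0.1],[0,0,0,0.17,-0.52,0,0.1],[0,0,0,0.23,-0.5,0,0.1]]'
python3 -m jog '[[0,0,0,0.27,-0.48,0,0.1],[0,0,0,0,0,0,0.1]]'
python3 - <<'E'
from h import *
seepose()
p,Q,_=pose(); M,o=spigT(*STAND); g=M.T@(p+54*Q[:,2]-o); print('grasp loc',g)
a0=np.arctan2(g[1]-58,g[0]-50); print(np.rad2deg(a0),np.hypot(g[1]-58,g[0]-50))
E
```

```text
clock: 21.0
eef_pos: [582.2, 310.3, 328.3]
ee_rot: [-2.003, 2.017, -0.392]
force: [-5.7, -2.1, 5.3]
finger_gap: 0.181
clock: 21.5
eef_pos: [607.5, 312.6, 338.5]
ee_rot: [-2.002, 2.015, -0.389]
force: [-5.5, 4.5, 2.8]
finger_gap: 0.178
clock: 21.8
eef_pos: [623.0, 308.9, 345.0]
ee_rot: [-1.999, 2.011, -0.388]
force: [0.6, 9.0, 0.5]
finger_gap: 0.174
clock: 22.0
eef_pos: [629.1, 306.2, 347.6]
ee_rot: [-1.996, 2.009, -0.391]
force: [3.6, 7.3, -0.1]
finger_gap: 0.168
22.0 p [629.1 306.2 347.6] x [-0.005 -1.    -0.009] z [ 0.383  0.006 -0.924] q [ 0.46  0.32  1.43 -0.19  1.04  2.11] F [ 3.6  7.3 -0.1] gap 0.168
grasp loc [ 86.66396235 112.62163563  64.95123028]
56.12909908726184 65.7857827654681
```

```bash
python3 -m jog '[[0,0,0,0.3,-0.4,0,0.1],[0,0,0,0,0,0,0.1]]'
python3 -m jog '[[0,0,0,0.2,-0.2,0,0.1],[0,0,0,0,0,0,0.1]]'
```

```text
clock: 22.2
eef_pos: [633.3, 303.8, 349.4]
ee_rot: [-1.995, 2.008, -0.39]
force: [5.0, 9.2, -0.7]
finger_gap: 0.166
clock: 22.4
eef_pos: [635.6, 302.3, 350.4]
ee_rot: [-1.994, 2.006, -0.391]
force: [5.9, 10.2, -1.9]
finger_gap: 0.159
```

```bash
python3 - <<'E'
from h import *
seepose(); grab('wrist','w14');cv2.imwrite('pics/w14c.png',cv2.resize(cv2.imread('pics/w14.png')[180:400,180:480],None,fx=2.6,fy=2.6,interpolation=cv2.INTER_CUBIC))
p,Q,_=pose(); M,o=spigT(*STAND); g=M.T@(p+54*Q[:,2]-o); print('grasp loc',g)
E
```

```text
22.4 p [635.6 302.3 350.4] x [-0.004 -1.    -0.011] z [ 0.385  0.009 -0.923] q [ 0.45  0.33  1.42 -0.19  1.04  2.09] F [ 5.9 10.2 -1.9] gap 0.159
grasp loc [ 93.83275853 108.90324     65.10448452]
```

View pics/w14c.png

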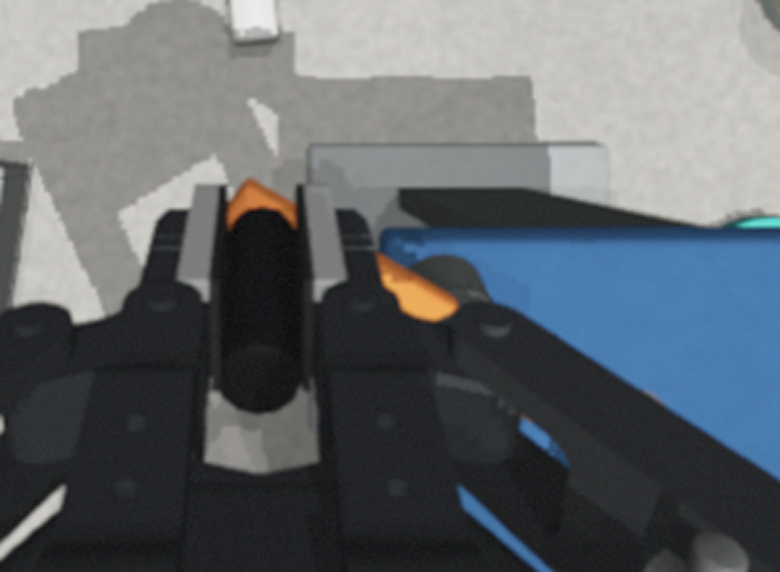

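```bash
python3 -m jog '[[0,0,0,0,0,0,0.4],[0,0,0,0,0,0,0.6],[0,0,0,0,0,-4,0.8],[0,0,0,0,0,-3,1],[0,0,0,0,0,0,1]]'
python3 - <<'E'
from h import *
seepose(); grab('wrist','w15');cv2.imwrite('pics/w15c.png',cv2.resize(cv2.imread('pics/w15.png')[180:400,180:480],None,fx=2.6,fy=2.6,interpolation=cv2.INTER_CUBIC))
w=load('w15'); M,o=spigT(*STAND)
for a in (48,51,54,57): print(a,proj(w,[M@np.array([50+60*np.cos(np.deg2rad(a)),58+60*np.sin(np.deg2rad(a)),78])+o]))
E
```

```text
clock: 22.95
eef_pos: [607.0, 298.6, 418.5]
ee_rot: [-1.995, 2.009, -0.397]
force: [-0.1, 0.0, 0.4]
finger_gap: 0.988
22.95 p [607.  298.6 418.5] x [-0.006 -1.    -0.006] z [ 0.386  0.003 -0.923] q [ 0.47  0.25  1.36 -0.19  1.18  2.09] F [-0.1  0.   0.4] gap 0.988
48 [[282.746231  241.2182108]]
51 [[279.74649198 244.44122619]]
54 [[276.95686396 247.7779327 ]]
57 [[274.38389761 251.21629256]]
```

View pics/w15c.png

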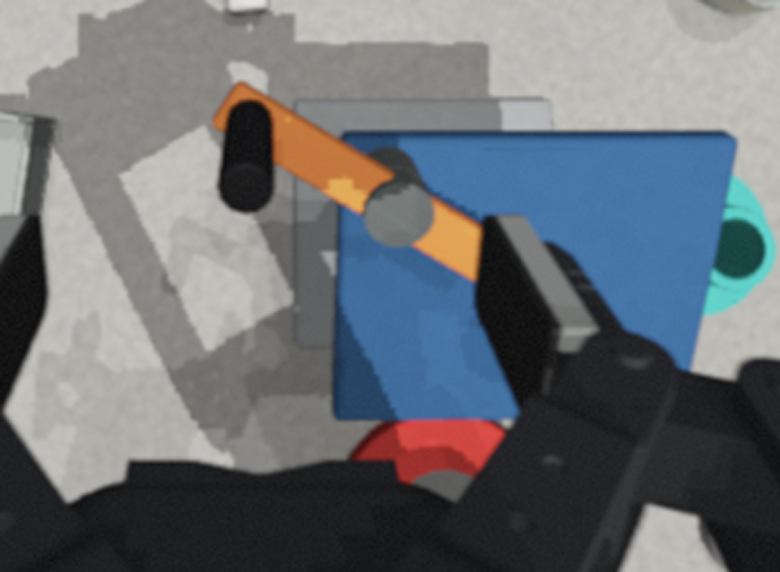

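```bash
python3 - <<'E'
from h import *
l=[50+60*np.cos(np.deg2rad(57)),58+60*np.sin(np.deg2rad(57))]; print(l)
rows([(*spose(l+[125],-33),25),(*spose(l+[61],-33),25)],1)
E
```

```text
[np.float64(82.67834210090163), np.float64(108.32023407672544)]
[[-0.1,0,-6.3,-0.05,0.09,0.13,1],[-0.1,0,-6.3,-0.06,0.09,0.13,1],[-0.1,0,-6.4,-0.07,0.08,0.13,1],[0,0,-6.3,-0.07,0.07,0.13,1],[-0.1,0,-6.4,-0.08,0.07,0.13,1]]
[[0,0,-6.3,-0.09,0.06,0.13,1],[-0.1,0,-6.4,-0.09,0.04,0.13,1],[0,0,-6.3,-0.1,0.04,0.12,1],[-0.1,0,-6.4,-0.11,0.02,0.13,1],[0,0,0,0,0,2.13,1]]
[[0,0,0,0,0,2.13,1],[0,0,0,0.01,0,2.14,1]]
12 end [627.4 302.4 342.6]
```

```bash
python3 -m jog '[[-0.1,0,-6.3,-0.05,0.09,0.13,1],[-0.1,0,-6.3,-0.06,0.09,0.13,1],[-0.1,0,-6.4,-0.07,0.08,0.13,1],[0,0,-6.3,-0.07,0.07,0.13,1],[-0.1,0,-6.4,-0.08,0.07,0.13,1]]'
python3 -m jog '[[0,0,-6.3,-0.09,0.06,0.13,1],[-0.1,0,-6.4,-0.09,0.04,0.13,1],[0,0,-6.3,-0.1,0.04,0.12,1],[-0.1,0,-6.4,-0.11,0.02,0.13,1],[0,0,0,0,0,0,1]]'
python3 - <<'E'
from h import *
seepose()
l=[50+60*np.cos(np.deg2rad(57)),58+60*np.sin(np.deg2rad(57))]
rows([(*spose(l+[61],-33),25)],1)
grab('wrist','w16')
E
```

```text
clock: 23.5
eef_pos: [604.3, 299.8, 402.4]
ee_rot: [-2.549, 1.426, -0.49]
force: [0.1, -0.3, -0.2]
finger_gap: 1.001
clock: 24.0
eef_pos: [602.6, 301.8, 396.1]
ee_rot: [-2.866, 0.857, -0.547]
force: [-0.3, 0.5, -0.3]
finger_gap: 1.005
24.0 p [602.6 301.8 396.1] x [ 0.777 -0.548  0.31 ] z [ 0.366 -0.007 -0.93 ] q [ 0.48  0.27  1.38 -0.19  1.17  1.11] F [-0.3  0.5 -0.3] gap 1.005
[[0.2,0.1,0,0.08,-0.09,1.96,1],[0.1,0.1,0,0.07,-0.08,1.96,1],[0.2,0.1,0.1,0.07,-0.08,1.97,1]]
3 end [627.3 302.4 342.6]
```

View pics/w16.png

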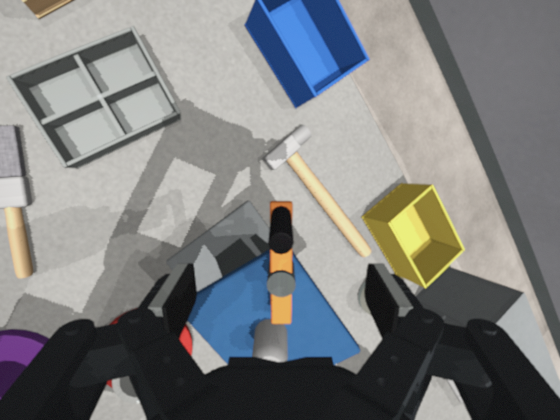

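```bash
python3 -m jog '[[0.2,0.1,0,0.08,-0.09,1.96,1],[0.1,0.1,0,0.07,-0.08,1.96,1],[0.2,0.1,0.1,0.07,-0.08,1.97,1],[0,0,0,0,0,0,0.6],[0,0,0,0,0,0,0.3]]' 25
python3 -m jog '[[0,0,0,0,0,0,0.1],[0,0,0,0,0,0,0.1],[0,0,0,0,0,0,0.1]]' 25
python3 -m jog '[[0,0,0,0.2,0,0,0.1],[0,0,0,0.2,0,0,0.1],[0,0,0,0,0,0,0.1]]'
python3 -m jog '[[0,0,0,0.2,0,0,0.1],[0,0,0,0,0,0,0.1]]'
```

```text
clock: 24.55
eef_pos: [627.9, 302.8, 344.2]
ee_rot: [-2.854, 0.858, -0.558]
force: [0.5, 0.6, 0.8]
finger_gap: 0.69
clock: 24.85
eef_pos: [628.0, 303.6, 346.4]
ee_rot: [-2.851, 0.855, -0.561]
force: [-1.2, 0.5, 2.4]
finger_gap: 0.174
clock: 25.15
eef_pos: [630.2, 302.0, 347.2]
ee_rot: [-2.851, 0.856, -0.557]
force: [-5.4, 2.9, 3.5]
finger_gap: 0.178
clock: 25.35
eef_pos: [631.7, 301.0, 347.8]
ee_rot: [-2.851, 0.856, -0.557]
force: [-4.5, 2.6, 3.1]
finger_gap: 0.173
```

```bash
python3 -m jog '[[0,0,0,0.2,0,0,0.1],[0,0,0,0,0,0,0.1]]'
python3 -m jog '[[0,0,0,0.2,0.01,0,0.1],[0,0,0,0,0,0,0.1]]'
python3 - <<'E'
from h import *
seepose();p,Q,_=pose(); M,o=spigT(*STAND); g=M.T@(p+54*Q[:,2]-o); print('grasp loc',g,np.rad2deg(np.arctan2(g[1]-58,g[0]-50)))
s=sensors.state(); print(Q.T@s['force'])
E
```

```text
clock: 25.55
eef_pos: [632.2, 300.7, 348.0]
ee_rot: [-2.851, 0.855, -0.554]
force: [-7.8, 7.5, 2.9]
finger_gap: 0.176
clock: 25.75
eef_pos: [632.4, 300.6, 348.0]
ee_rot: [-2.851, 0.855, -0.549]
force: [-11.4, 8.1, 2.8]
finger_gap: 0.179
25.75 p [632.4 300.6 348. ] x [ 0.775 -0.551  0.308] z [ 0.373  0.006 -0.928] q [ 0.45  0.33  1.42 -0.18  1.06  1.1 ] F [-11.4   8.1   2.8] gap 0.179
grasp loc [ 89.34416121 106.92501713  64.092059  ] 51.19471021624361
[-12.47546197  -1.55449815  -6.78675805]
```

```bash
python3 -m jog '[[0,0,0,0.2,0,0,0.1],[0,0,0,0,0,0,0.1]]'
python3 -m jog '[[0,0,0,0,0,0,0.1],[0,0,0,0,0,0,0.5],[0,0,0,0,0,0,0.8],[0,0,0,0,0,0,1],[0,0,0,0,0,-3,1]]'
python3 -m jog '[[0,0,0,0,0,-4,1],[0,0,0,0,0,-4,1],[0,0,0,0,4,-4,1],[0,0,0,0,4,-4,1],[0,0,0,0,0,0,1]]'
python3 - <<'E'
from h import *
seepose(); grab('wrist','w17');grab('top','t17');grab('side','s17')
w=load('w17'); M,o=spigT(*STAND)
for a in (48,51,54,57): print(a,proj(w,[M@np.array([50+60*np.cos(np.deg2rad(a)),58+60*np.sin(np.deg2rad(a)),78])+o]))
E
```

```text
clock: 25.95
eef_pos: [632.7, 300.4, 348.1]
ee_rot: [-2.852, 0.855, -0.544]
force: [-15.2, 12.4, 3.8]
finger_gap: 0.18
clock: 26.45
eef_pos: [625.4, 294.9, 371.5]
ee_rot: [-2.861, 0.859, -0.552]
force: [-0.2, -0.7, -0.8]
finger_gap: 0.847
clock: 26.95
eef_pos: [531.1, 234.5, 507.8]
ee_rot: [-2.846, 0.858, -0.571]
force: [1.3, 0.6, 1.4]
finger_gap: 1.006
26.95 p [531.1 234.5 507.8] x [ 0.769 -0.553  0.321] z [ 0.386  0.001 -0.922] q [ 0.42  0.07  1.36 -0.16  1.34  1.02] F [1.3 0.6 1.4] gap 1.006
48 [[271.28469081 122.28405457]]
51 [[268.03938706 121.86034605]]
54 [[264.77657743 121.61324415]]
57 [[261.50686778 121.54370199]]
```

View pics/w17.png

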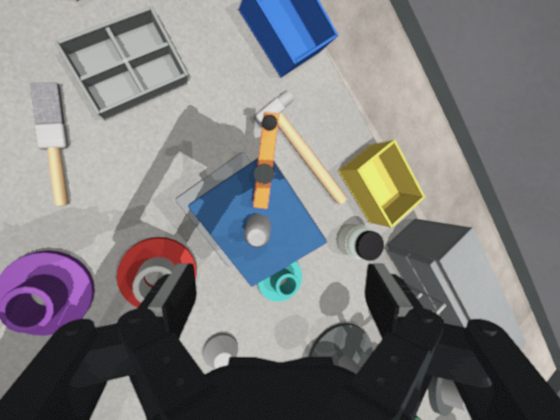

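View pics/t17.png

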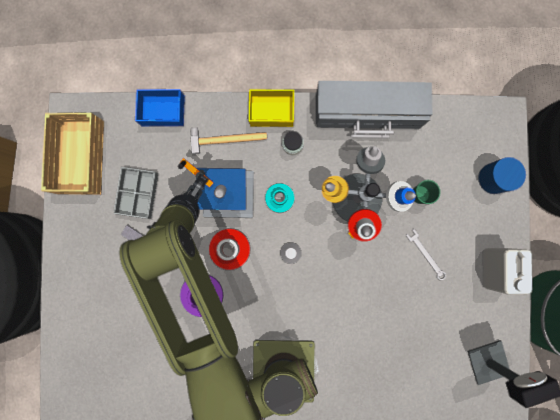

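View pics/s17.png

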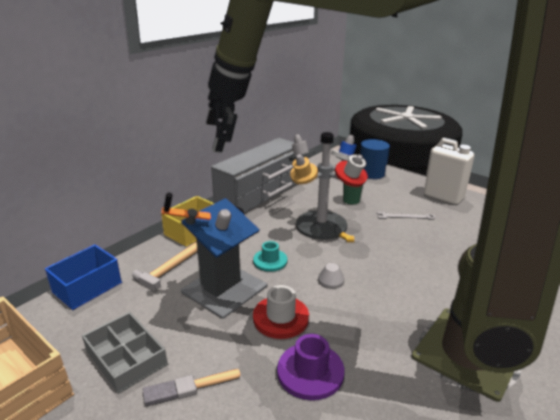

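```bash
python3 - <<'E'
from h import *
w=load('t17'); im=cv2.imread('pics/t17.png'); a=np.linspace(0,2*np.pi,181)
hsv=cv2.cvtColor(im,cv2.COLOR_BGR2HSV); m=((hsv[...,0]<6)|(hsv[...,0]>174))&(hsv[...,1]>120)&(hsv[...,2]>70)
m2=np.zeros_like(m); m2[195:260,335:395]=m[195:260,335:395]; ys,xs=np.where(m2); print('obs',xs.min(),xs.max(),ys.min(),ys.max())
for q in (-.05,0,.05):
    b,Z=branchT(*TREE[:3],q); u=TREE[2]+q; Q=Rtool(-Z,np.array([np.sin(u),-np.cos(u),0]))
    P=np.r_[*[b+Z*h+50*np.outer(np.cos(a),Q[:,0])+50*np.outer(np.sin(a),Q[:,1]) for h in (0,14)]]
    v=proj(w,P); print(q,v.min(0).round(1),v.max(0).round(1))
seepose()
E
```

```text
obs 348 381 209 240
-0.05 [345.6 207.5] [380.  240.9]
0 [347.2 207.7] [381.6 241.1]
0.05 [348.9 207.9] [383.3 241.2]
27.1 p [533.2 237.  501.5] x [ 0.772 -0.551  0.316] z [ 0.379 -0.    -0.925] q [ 0.43  0.08  1.37 -0.16  1.34  1.02] F [ 0.3  0.3 -0.3] gap 0.996
```

q ≈ 0, the flange is seated and the keeper is closed. Handing in.

```bash
python3 -c "
from workcell import workorder
print(workorder.finish_job())"
```

```text
the job is handed in; nothing more can be done
None
```

The job is done and handed in at about 27 s on the robot's clock; no verdict was reported.

- **Tree:** I gripped the free branch and turned it over the arrow. The last top-view check puts the rotor within about 0.02 rad of 0.
- **Keeper opened:** I swung it open to about 1.3 rad, estimated from the pictures, before touching the flange.
- **Flange:** I lifted the smaller red flange off the spigot and slid it onto the branch. It stopped within 0.3 mm of the expected height, with the force rising, and the wrist and side pictures taken after release show it against the collar.
- **Keeper closed:** The first swing back left it about 3° short of its starting position, because the pin slipped in the pads. I took a new grip with the jaws along the direction of travel and pushed until it stopped moving and the force reached about 20 N. The last wrist picture shows it 3 to 4° past where it started, which fits it being at its stop.
- **Other things:** The final pictures show the jar, cone, mallet, wrench, weights box and tin where they were. The brush is partly hidden by the arm in the top view but unmoved in the side view. The gripper touches nothing.
- **Checks that disagreed:** The cameras differed by about 2 to 3 mm on some points, such as the plate corners. This did not affect the result.

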